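# Fit up a butt-weld test piece on the tacking jig

## Robot

A 6-joint arm with a two-finger parallel gripper is mounted at the origin on the work surface; the furniture and walls round the work are solid. World frame = base frame: x ahead of the robot, y to its left, z up, the work surface at z = 0. Lengths are in m, angles in rad, forces in N, time in s.
With the tool pointing down it reaches from about 0.325 to 0.9 m from the base axis. Payload 6.1 kg.
Tool frame: the origin (TCP) lies midway between the tips of the shut fingers; the grasp point (between the pads) lies 19 mm behind it; z points along the fingers, y is the line along which they close (so a half turn about z gives the same grasp; the last joint's range is limited). The gripper opens to 87 mm and grips with 3 to 60 N. Pads are 19 mm wide; open, the fingers measure 117 mm over their backs; the gripper's body (75 mm by 190 mm) begins 51 mm behind the grasp point.
Start: joints at [1.113, 0.22, 1.526, -0, 1.395, -0.126], TCP at [0.204, 0.591, 0.223] pointing down, gripper open.
Joint ranges: [-2.98, 2.98], [-0.91, 2.08], [0.09, 2.57], [-1.24, 4.39], [0.2, 2.65], [-2.68, 2.68]. Speed limits (rad/s): [2.57, 2.57, 3.01, 3.14, 3.14, 3.14].

## Interface

Orientations are given as a unit quaternion [w, x, y, z].
In Python, from station import robot gives the robot as it stands.
- The arm moves only by the tool carry_out, never from a script. Its argument "commands" is a list of rows, each an object with "twist": the turn, a rotation vector about the tool's x, y, z normalised to -1 to 1, where 1 is 30 degrees, a list of three; "translation": the shift along the tool's x, y, z normalised to -1 to 1, where 1 is 0.5 m, a list of three; "hand": the finger opening in mm, from 0 to 87. A call has 1 to 20 rows; each row shifts and turns the commanded pose from where the row before left it, along the tool's axes as they then stand; what a row does not reach is not made up. A row lasts 1/8 s, in which the tool goes at most 62.5 mm and 10.7 degrees, less where a joint would pass 70% of its speed; a pose out of reach is approached as far as the arm can. A call with a number of a shift or a turn outside -1 to 1 is refused whole. A call with a gripper value outside its range is refused whole. The fingers move at their own pace and stop on an object; "grip_force" is the grip in N (left out, the last holds). Time passes only in rows, so rows that do not move let the fingers close. It gives the time, the measured TCP pose, the force, the opening and the grip force at its end, in the units of the state.
- robot.state(): the state, without advancing time (a new reading comes with each control period).
- robot.snapshot(name): name is "side" or "top"; returns a dict with "img" (420x560x3 uint8, red, green, blue), "range_z" (420x560 float32, m along the optical axis (not along the pixel's ray), 0 where there is no reading), "camera_matrix" (3x3 intrinsics, pixels), "world_from_camera" (4x4, takes a point from camera to world coordinates). Camera axes: x right, y down, z forward; pixel columns grow to the right and rows downward; lengths in m; the calibration is good to about 2 mm. A picture is of the moment at which its call begins.
- robot.job_done(): hands the job in; it is judged then, once.
Trained networks look in a picture, given as the dict that the camera call returned (one of the last four; its "shot" number tells which), for a name from the list of things; names that differ only in an ending like _2 or _b are one class to them, and where a whole thing is asked for, a point or a joint stands for the part that bears it (a point fixed in the world has none). Each returns a list of dicts, best first, with "score" (0 to 1); they miss things now and then, are a little off and sometimes report something else, mostly with a low value. They report only what shows in the picture. A call takes as long as a camera call.
- robot.find_in(label, picture): "bbox" ([centre column, centre row, width, height] in pixels, round what is visible of it).
- robot.masks_of(label, picture): "pixels" (420x560 bool, what is visible of it) and "bbox" ([centre column, centre row, width, height] in pixels, round what is visible of it).
The state is a dict: "clock": time; "joint_positions": joint angles; "qd": joint speeds; "effort": joint torques, N m; "ee_pos": TCP position; "tcp_rot": TCP orientation; "contact_force": force on the tool from outside, world axes, zero at the start; "moment": the same for the moment, N m; "grip_width": opening from 0.0 (shut) to 1.0 (fully open); "grasp_force": force on a finger pad.
Only numpy, scipy, OpenCV 4.12 (cv2) and the standard library are available. Lean on these libraries where they do the work, as an engineer would, in place of code of your own. Each camera call takes 0.05 s, during which the arm holds its last target. There are 200 camera calls.

## Task

Fit up a butt joint on the tacking jig: drop the brass backing bar into the pocket between the jig's two rails, then lay the two plain dark steel strips from the near part of the table (not the spares at its far edge) flat along the rails between the locating pins, end to end, so that they meet over the middle of the bar with a root gap of about 5 mm (never touching on top of one another, never more than 10 mm apart). Then hold each strip down by its outer half, centred across its width: set the round steel weight on the strip at the copper earth-lug end, and lay the red and white magnetic square flat on the other strip, because a magnet near the earth upsets the arc. Leave the finished tee sample where it lies, and take the gripper away from everything.

Things in the scene. Friction and masses are not known exactly. Their poses are not given: they have to be found in the camera images.
- jig: Tacking jig, fixed: steel plate 92 (x) x 308 (y) x 12 mm with two dark rest rails in line along y. Origin: centre of the underside, on the table. Rails: 40 wide in x, y = 18.5 to 98 and -18.5 to -98 mm, top at z = 33, level with the seated bar. 8 mm pins, top z = 36.5, at x = +-33.5, y = +-30 and +-85. One end has the earth lug, the other a black clamp knob, at y = +-132, under 45 high.
- jig_pocket (a point): Centre of the floor of the jig's pocket for the brass bar, 8 mm above the jig's underside; axes are the jig's. The pocket is 62 mm in x by 37 mm in y, sunk 4 mm into the plate. Its y sides are the rails' ends, 25 mm high with 4 mm lead-in chamfers at the top; towards either x side only the 4 mm step of the plate bounds it, so fingers have room there.
- earth_lug: Earth lug: copper-coloured bar 44 x 22 x 8 mm with a brass stud, fixed on the jig's plate at one of its two ends (either may be drawn). Top of the stud 41 mm above the table. Origin: centre of the bar's underside.
- brass_bar: Brass backing bar, plain yellow block 30 (x) x 50 (y) x 25 (z) mm, 0.31 kg. Origin: centre of the underside. Its 50 mm length goes across the jig (along the jig's x), its 30 mm width between the rails; hold it by its 50 mm ends.
- coupon_a: Plain dark steel strip 50 (x) x 100 (y) x 5 (z) mm, 0.19 kg, lying flat. Origin: centre of the underside. Lift it by its long edges, 50 mm apart along its x. In the jig its length lies along the jig's y, centre about x = 0, y = +52.5 or -52.5 mm, underside at z = 33 mm, with 4.5 mm play to the pins on each side. The two strips are alike; either may lie at either end.
- coupon_b: The other plain dark steel strip, the same in every way. Both start less than 0.7 m ahead of the robot; two look-alikes at the far edge of the table (x over 0.85 m) are spares, fixed and not part of the job.
- magnet: Magnetic welding square: flat triangle, red sides, white top, 15 mm thick, in a 70 x 70 mm outline, corners cut, 0.16 kg; no pull here. Origin: underside, middle of that outline. Right-angled corner at (-34, 34) mm; long side from (-17, -35) to (35, 17) mm. Grip it from that corner to the long side: 60 mm wide along its (-1, 1) direction, middle of the grip at (-12.5, 12.5) mm.
- magnet_mid (a point): The middle of the magnetic square, on its underside, at (-9, +9) mm from the magnet's origin: the point that counts for where it lies. Its axes are the magnet's.
- hold_weight: Hold-down weight, turned steel: round dark body 56 mm across, 28 mm high, with a bright knob on top, 28 mm across, from 37 to 53 mm above the underside (top at 55 mm); 0.5 kg. Origin: centre of the underside. Grip the knob.
- tee_sample: Finished tee sample, not to be moved: two dark plates welded in a T, base 50 (x) x 120 (y) x 5 mm, an upright plate 4 mm thick and 43 mm high along the middle of its length. Origin: centre of the underside.

How it is judged:
At the end, for the whole second after the job is handed in: Bar on the pocket floor. Strips flat on the rails, either order, straight within 0.12 rad and 9 mm, centres 45-63 mm from the jig's centre and under 111 mm apart. Weight on the earth-lug strip, square on the other: flat, 52-96 mm from the jig's centre, within 18 mm of its middle line. All at rest (x of brass_bar in the frame of jig between -0.009 and 0.009 m and y of brass_bar in the frame of jig between -0.006 and 0.006 m and z of brass_bar in the frame of jig between 0.0055 and 0.0105 m and angle between the y axis of brass_bar and the x axis of jig, either way round below 0.2 rad and (((x of coupon_a in the frame of jig between -0.009 and 0.009 m and y of coupon_a in the frame of jig between 0.045 and 0.063 m and z of coupon_a in the frame of jig between 0.031 and 0.035 m) and (x of coupon_b in the frame of jig between -0.009 and 0.009 m and y of coupon_b in the frame of jig between -0.063 and -0.045 m and z of coupon_b in the frame of jig between 0.031 and 0.035 m)) or ((x of coupon_a in the frame of jig between -0.009 and 0.009 m and y of coupon_a in the frame of jig between -0.063 and -0.045 m and z of coupon_a in the frame of jig between 0.031 and 0.035 m) and (x of coupon_b in the frame of jig between -0.009 and 0.009 m and y of coupon_b in the frame of jig between 0.045 and 0.063 m and z of coupon_b in the frame of jig between 0.031 and 0.035 m))) and angle between the y axis of each of coupon_a, coupon_b and the y axis of jig, either way round below 0.12 rad and distance between coupon_a and coupon_b below 0.111 m and ((y of earth_lug in the frame of jig above 0 m and x of hold_weight in the frame of jig between -0.018 and 0.018 m and y of hold_weight in the frame of jig between 0.052 and 0.096 m and z of hold_weight in the frame of jig between 0.036 and 0.04 m and x of magnet_mid in the frame of jig between -0.018 and 0.018 m and y of magnet_mid in the frame of jig between -0.096 and -0.052 m and z of magnet_mid in the frame of jig between 0.036 and 0.04 m) or (y of earth_lug in the frame of jig below 0 m and x of hold_weight in the frame of jig between -0.018 and 0.018 m and y of hold_weight in the frame of jig between -0.096 and -0.052 m and z of hold_weight in the frame of jig between 0.036 and 0.04 m and x of magnet_mid in the frame of jig between -0.018 and 0.018 m and y of magnet_mid in the frame of jig between 0.052 and 0.096 m and z of magnet_mid in the frame of jig between 0.036 and 0.04 m)) and linear speed of each of brass_bar, coupon_a, coupon_b, magnet, hold_weight below 0.02 m/s and angular speed of each of brass_bar, coupon_a, coupon_b, magnet, hold_weight below 0.2 rad/s and angle between each of brass_bar, coupon_a, coupon_b, magnet, hold_weight's own z axis and vertical below 0.05 rad); the robot touches nothing.
It fails at once if the finished tee sample was moved by more than 20 mm (distance of tee_sample from where it was at the start of the episode above 0.02 m).
It also fails if it takes over 120 s, if anything falls off the work surface, if the arm or the gripper's body presses on something with over 40 N, if the wrist force passes 120 N, or if a joint passes its speed limit or range.

## Working session

There is one attempt and no reset: what is moved stays moved. The work goes in short steps, Python scripts to look and compute and a tool call to move; the robot and the scene stay as the last step left them, time stands still between calls to the robot, and variables do not carry over. Pictures are saved under pics/ and viewed, at most 14 in all, crops included, and the job is handed in when it is done.

Besides the shell and the picture viewer there is one more tool, called as name([rows], argument=value, ...), one row to a line, values as JSON. carry_out: Moves the arm, as the interface text tells. Its arguments: {"type":"object","properties":{"commands":{"type":"array","items":{"type":"object","properties":{"twist":{"type":"array","items":{"type":"number","minimum":-1,"maximum":1}},"translation":{"type":"array","items":{"type":"number","minimum":-1,"maximum":1}},"hand":{"type":"number"}}}},"grip_force":{"type":"number"}},"required":["commands"]}

```bash
ls; mkdir -p pics
cat > h.py <<'E'
from station import robot
import numpy as np, cv2
def snap(n,f=None):
    s=robot.snapshot(n)
    if f: cv2.imwrite('pics/'+f,cv2.cvtColor(s['img'],cv2.COLOR_RGB2BGR))
    return s
def cloud(s):
    z=s['range_z'].astype(float);K=s['camera_matrix'];v,u=np.mgrid[:420,:560]
    P=np.stack([(u-K[0,2])/K[0,0]*z,(v-K[1,2])/K[1,1]*z,z],-1)
    T=s['world_from_camera'];W=P@T[:3,:3].T+T[:3,3];W[z<=0]=np.nan
    return W
E
python3 - <<'E'
from h import *
st=robot.state();print(st['clock'],st['ee_pos'],st['tcp_rot'],st['grip_width'],st['contact_force'])
s=snap('top','top0.png');t=snap('side','side0.png')
for c,n in((s,'top'),(t,'side')):
  print(n,c['world_from_camera'].round(3).tolist(),c['camera_matrix'].round(0).tolist())
  W=cloud(c)
  for l in['jig','earth_lug','brass_bar','coupon_a','magnet','hold_weight','tee_sample']:
    for m in robot.masks_of(l,c):
      p=W[m['pixels']];p=p[np.isfinite(p[:,0])]
      print(l,round(m['score'],2),np.round(m['bbox']).tolist(),np.median(p,0).round(3) if len(p) else None,len(p), p[:,2].max().round(3) if len(p) else '')
E
```

```text
pics
0.0 [0.20332372 0.59035423 0.2214476 ] [-2.76010490e-04  1.65134570e-01  9.86270583e-01 -9.13409133e-04] 0.9992853513309862 [-0.49889127 -0.39054464 -0.82282746]
top [[0.003, -0.997, 0.072, 0.494], [-1.0, -0.004, -0.019, 0.144], [0.019, -0.072, -0.997, 0.91], [0.0, 0.0, 0.0, 1.0]] [[417.0, 0.0, 276.0], [0.0, 417.0, 210.0], [0.0, 0.0, 1.0]]
jig 0.76 [351.0, 165.0, 144.0, 81.0] [ 0.657 -0.035  0.012] 5653 0.039
earth_lug 0.79 [292.0, 144.0, 9.0, 17.0] [0.695 0.092 0.02 ] 186 0.042
brass_bar 0.67 [403.0, 274.0, 21.0, 24.0] [ 0.422 -0.143  0.024] 396 0.029
brass_bar 0.28 [196.0, 188.0, 45.0, 33.0] [0.604 0.303 0.004] 1049 0.009
coupon_a 0.86 [193.0, 188.0, 50.0, 39.0] [0.606 0.303 0.004] 1054 0.009
coupon_a 0.58 [330.0, 266.0, 50.0, 39.0] [0.438 0.009 0.004] 1070 0.01
magnet 0.87 [272.0, 267.0, 27.0, 34.0] [0.426 0.128 0.015] 752 0.02
hold_weight 0.87 [210.0, 273.0, 24.0, 26.0] [0.428 0.273 0.026] 579 0.058
hold_weight 0.41 [293.0, 147.0, 12.0, 20.0] [0.695 0.093 0.02 ] 192 0.042
tee_sample 0.81 [145.0, 272.0, 63.0, 32.0] [0.427 0.406 0.005] 1325 0.047
side [[1.0, -0.013, 0.007, 0.5
[... 169 characters left out ...]
 272.0, 64.0, 105.0] [ 0.655 -0.068  0.016] 3588 0.042
earth_lug 0.65 [247.0, 160.0, 22.0, 33.0] [0.431 0.399 0.01 ] 380 0.05
earth_lug 0.41 [348.0, 224.0, 20.0, 13.0] [0.698 0.089 0.024] 127 0.045
brass_bar 0.66 [232.0, 302.0, 25.0, 23.0] [ 0.423 -0.152  0.026] 405 0.031
coupon_a 0.97 [245.0, 256.0, 32.0, 32.0] [0.439 0.005 0.007] 650 0.013
coupon_a 0.92 [308.0, 182.0, 27.0, 26.0] [0.608 0.299 0.008] 382 0.013
coupon_a 0.43 [247.0, 220.0, 19.0, 19.0] [0.429 0.117 0.017] 422 0.022
magnet 0.97 [246.0, 221.0, 27.0, 22.0] [0.431 0.118 0.017] 399 0.022
hold_weight 0.55 [248.0, 183.0, 18.0, 20.0] [0.43  0.264 0.029] 279 0.062
tee_sample 0.9 [248.0, 159.0, 26.0, 29.0] [0.432 0.4   0.01 ] 409 0.058
```

View pics/top0.png

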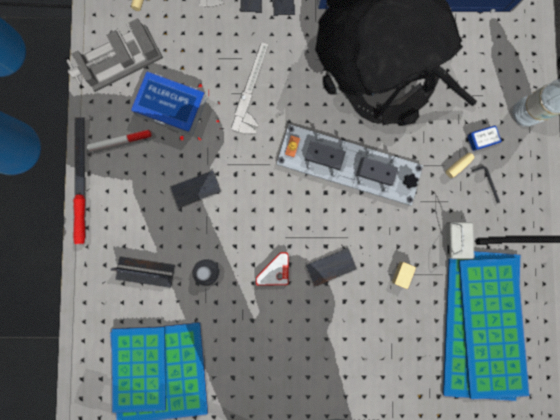

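View pics/side0.png

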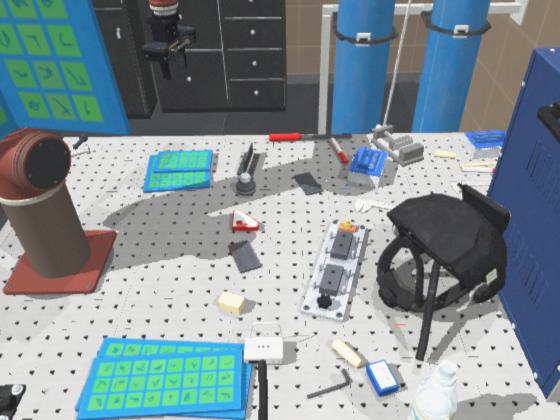

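Top view: jig at about (350,163) with the lug at its upper-left end (292,145) and the knob at (410,181). Strips are at (195,189) and (331,266), the magnet at (273,269), the weight at (205,271), the bar at (405,275) and the tee at (145,271). The helmet sits beyond the jig.

```bash
cat >> h.py <<'E'
def table(W):
    m=np.isfinite(W[...,2])&(abs(W[...,2])<.012)&(W[...,0]>.3)&(W[...,0]<.75)&(abs(W[...,1]-.1)<.4)
    p=W[m]
    for _ in range(4):
        A=np.c_[p[:,:2],np.ones(len(p))];c=np.linalg.lstsq(A,p[:,2],rcond=None)[0]
        p=p[abs(A@c-p[:,2])<.003] if _<3 else p
    H=W.copy();H[...,2]=W[...,2]-(W[...,0]*c[0]+W[...,1]*c[1]+c[2]);return H,c
def rect(H,c,r,z0,z1,f=None):
    m=(np.hypot(H[...,0]-c[0],H[...,1]-c[1])<r)&(H[...,2]>z0)&(H[...,2]<z1)
    n,l,st,_=cv2.connectedComponentsWithStats(m.astype(np.uint8),connectivity=8)
    if f is None and n>1: m=l==1+np.argmax(st[1:,4])
    p=H[m]
    (x,y),(w,h),a=cv2.minAreaRect((p[:,:2]*1000).astype(np.float32))
    if w>h: a+=90;w,h=h,w   # a+90 = direction of long axis
    L=(a+90)%180
    return np.array([x,y])/1000,p[:,:2].mean(0),(round(w,1),round(h,1)),round(L,1),len(p),round(float(np.median(p[:,2])),4)
E
python3 - <<'E'
from h import *
for n in('top','side'):
  H,c=table(cloud(snap(n)));print(n,c.round(4))
  for l,ce,r,z0,z1,f in[('jigall',(.657,-.035),.19,.006,.05,None),('rails',(.657,-.035),.12,.027,.0345,1),('lug',(.695,.092),.03,.016,.05,None),('cA',(.606,.303),.09,.0025,.008,None),('cB',(.438,.009),.08,.0025,.008,None),('mag',(.426,.128),.06,.009,.018,None),('bar',(.422,-.143),.06,.018,.028,None),('w',(.428,.273),.05,.02,.06,None),('knob',(.428,.273),.05,.048,.06,None),('tee',(.427,.406),.09,.002,.05,None)]:
    q=rect(H,ce,r,z0,z1,f);print(l,q[0].round(4),q[1].round(4),*q[2:])
  b=(H[...,0]>.7)&(H[...,0]<.95)&(abs(H[...,1]+.05)<.2)&(H[...,2]>.05)
  for y in np.arange(-.2,.15,.05):
    k=b&(abs(H[...,1]-y)<.025)
    if k.any(): print(round(y,2),H[k][:,0].min().round(3),H[k][:,2].max().round(3),end=' | ')
  print()
E
```

```text
top [ 0.0004 -0.0013 -0.0013]
jigall [ 0.6599 -0.0341] [ 0.6578 -0.0325] (93.4, 308.3) 73.3 5856 0.0137
rails [ 0.6613 -0.0402] [ 0.6587 -0.0367] (143.3, 204.1) 100.2 1087 0.0329
lug [0.6992 0.0921] [0.6972 0.0926] (23.7, 45.8) 167.0 206 0.0211
cA [0.6054 0.3038] [0.6053 0.3032] (50.9, 101.7) 110.6 967 0.0055
cB [0.4387 0.0081] [0.4369 0.0075] (54.7, 100.1) 112.0 983 0.0056
mag [0.4338 0.1344] [0.427  0.1292] (68.3, 68.3) 90.1 653 0.0157
bar [ 0.4207 -0.1466] [ 0.421  -0.1452] (31.3, 50.0) 157.7 337 0.0255
w [0.426  0.2756] [0.4271 0.2741] (53.4, 53.6) 44.6 550 0.028
knob [0.4263 0.2763] [0.4264 0.2755] (24.5, 26.5) 90.5 148 0.0551
tee [0.4237 0.4123] [0.4261 0.4069] (58.8, 134.9) 83.3 1377 0.0067
-0.2 0.786 0.206 | -0.15 0.74 0.22 | -0.1 0.751 0.223 | -0.05 0.752 0.222 | -0.0 0.764 0.212 | 0.05 0.795 0.16 | 
side [0.0008 0.001  0.0014]
jigall [ 0.6613 -0.0322] [ 0.6556 -0.0568] (92.5, 316.3) 73.1 3826 0.0147
rails [ 0.6617 -0.0383] [ 0.6599 -0.0411] (141.0, 202.3) 99.7 673 0.0329
lug [0.7    0.0924] [0.6988 0.0904] (28.0, 43.9) 158.8 137 0.0216
cA [0.604  0.3035] [0.6074 0.3012] (65.1, 106.7) 107.0 328 0.0056
cB [0.4373 0.0085] [0.4391 0.0058] (54.0, 110.7) 112.7 561 0.0058
mag [0.4358 0.1345] [0.4302 0.1253] (70.7, 72.9) 88.3 332 0.0156
bar [ 0.4216 -0.1458] [ 0.4226 -0.1478] (32.6, 51.8) 156.1 281 0.0254
w [0.4282 0.2719] [0.4287 0.2686] (47.5, 54.0) 178.9 249 0.0287
knob [0.4293 0.2752] [0.4279 0.2728] (22.4, 26.9) 49.8 58 0.055
tee [0.4289 0.414 ] [0.4291 0.4035] (62.6, 140.1) 78.1 412 0.0075
-0.2 0.77 0.206 | -0.15 0.741 0.221 | -0.1 0.752 0.223 | -0.05 0.755 0.222 | -0.0 0.766 0.214 |
```

```bash
cat >> h.py <<'E'
J=np.array([.6605,-.0333]);JA=np.radians(73.2)
ey=np.array([np.cos(JA),np.sin(JA)]);ex=np.array([ey[1],-ey[0]])
def loc(p): d=p[...,:2]-J; return np.stack([d@ex,d@ey],-1)
def wld(x,y): return J+x*ex+y*ey
E
python3 - <<'E'
from h import *
for n in('top','side'):
  H,c=table(cloud(snap(n)));L=loc(H)
  for s in(1,-1):
    m=(abs(L[...,0])<.026)&(s*L[...,1]>.010)&(s*L[...,1]<.105)&(H[...,2]>.024)&(H[...,2]<.045)
    (x,y),(w,h),a=cv2.minAreaRect((L[m]*1000).astype(np.float32));print(n,s,np.round([x,y,w,h,a],1),m.sum(),L[m].mean(0).round(4),np.percentile(L[m],[2,98],0).round(4).tolist())
  for z in(.085,.12):
    print(z,[(round(y,2),L[...,0][m].min().round(3)) for y in np.arange(-.2,.15,.03) if (m:=(H[...,2]>z)&(H[...,2]<.4)&(L[...,0]>.03)&(L[...,0]<.25)&(abs(L[...,1]-y)<.015)).sum()>2])
  lug=(H[...,2]>.016)&(np.hypot(H[...,0]-.697,H[...,1]-.0925)<.03)
  print('lug',loc(H[lug]).mean(0))
E
```

```text
top 1 [-0.5 57.5 79.2 41.  89.7] 715 [-0.0014  0.0577] [[-0.0205, 0.0197], [0.0187, 0.0957]]
top -1 [ -0.7 -58.9  80.7  40.5  90. ] 727 [-0.0015 -0.0584] [[-0.0207, -0.0971], [0.0183, -0.02]]
0.085 [(np.float64(-0.14), np.float64(0.201)), (np.float64(-0.11), np.float64(0.18)), (np.float64(-0.08), np.float64(0.161)), (np.float64(-0.05), np.float64(0.132)), (np.float64(-0.02), np.float64(0.104)), (np.float64(0.01), np.float64(0.094)), (np.float64(0.04), np.float64(0.094)), (np.float64(0.07), np.float64(0.1)), (np.float64(0.1), np.float64(0.111)), (np.float64(0.13), np.float64(0.156))]
0.12 [(np.float64(-0.11), np.float64(0.185)), (np.float64(-0.08), np.float64(0.161)), (np.float64(-0.05), np.float64(0.132)), (np.float64(-0.02), np.float64(0.106)), (np.float64(0.01), np.float64(0.094)), (np.float64(0.04), np.float64(0.094)), (np.float64(0.07), np.float64(0.1)), (np.float64(0.1), np.float64(0.124)), (np.float64(0.13), np.float64(0.156))]
lug [-0.00119436  0.13097387]
side 1 [ 0.8 59.  84.  40.  89.6] 428 [0.0011 0.0535] [[-0.0187, 0.0184], [0.0203, 0.0967]]
side -1 [  0.4 -59.4  78.5  40
[... 159 characters left out ...]
np.float64(-0.08), np.float64(0.162)), (np.float64(-0.05), np.float64(0.128)), (np.float64(-0.02), np.float64(0.105)), (np.float64(0.01), np.float64(0.096)), (np.float64(0.04), np.float64(0.098)), (np.float64(0.07), np.float64(0.105)), (np.float64(0.1), np.float64(0.147)), (np.float64(0.13), np.float64(0.234))]
0.12 [(np.float64(-0.11), np.float64(0.185)), (np.float64(-0.08), np.float64(0.162)), (np.float64(-0.05), np.float64(0.128)), (np.float64(-0.02), np.float64(0.108)), (np.float64(0.01), np.float64(0.096)), (np.float64(0.04), np.float64(0.098)), (np.float64(0.07), np.float64(0.105)), (np.float64(0.1), np.float64(0.147)), (np.float64(0.13), np.float64(0.234))]
lug [0.00113085 0.12926551]
```

```bash
cat >> h.py <<'E'
from scipy.spatial.transform import Rotation as Ro
def toolR(deg,tilt=0):
    """closing axis y at yaw deg; body leans by tilt deg towards -y of that axis direction (deg)"""
    a=np.radians(deg);y=np.array([np.cos(a),np.sin(a),0]);z=np.array([0,0,-1.])
    R=np.c_[np.cross(y,z),y,z]
    k=np.cross(y,[0,0,1]) # rotate up-vector towards -y
    return Ro.from_rotvec(-k*np.radians(tilt)) .inv().inv()*Ro.from_matrix(R) if tilt else Ro.from_matrix(R)
def plan(wps,vmax=.1,rmax=.3):
    """wps: list of (x,y,z,deg,tilt[,vmax])"""
    s=robot.state();p=np.array(s['ee_pos']);q=s['tcp_rot'];R=Ro.from_quat([q[1],q[2],q[3],q[0]])
    print('at',p.round(4),'yaw',np.degrees(np.arctan2(*R.as_matrix()[1::-1,1])).round(1),'q6',round(s['joint_positions'][5],2),'t',round(s['clock'],2),'w',round(s['grip_width']*87,1),'F',np.round(s['contact_force'],1))
    for w in wps:
        Rt=toolR(w[3],w[4]);rv=(R.inv()*Rt).as_rotvec()
        alt=(R.inv()*toolR(w[3]+180,-w[4])).as_rotvec()
        if len(w)<7 and np.linalg.norm(alt)<np.linalg.norm(rv): rv=alt;Rt=toolR(w[3]+180,-w[4])
        tw=rv/np.radians(30);n=int(np.ceil(np.linalg.norm(tw)/rmax))
        if np.linalg.norm(rv)>.004: print(' ROT n',n,(tw/n).round(4).tolist()); R=Rt
        t=R.inv().apply(np.array(w[:3])-p)/.5;n=int(np.ceil(np.linalg.norm(t)/(w[5] if len(w)>5 else vmax)))
        if n: print(' TRA n',n,(t/n).round(4).tolist());p=np.array(w[:3])
E
python3 - <<'E'
from h import *
print(toolR(-16.8,4).as_matrix().round(3))
plan([(.4212,-.1462,.12,-23,0),(.4212,-.1462,.005,-23,0,.04)])
E
```

```text
[[ 0.289  0.955 -0.067]
 [ 0.957 -0.288  0.02 ]
 [-0.    -0.07  -0.998]]
at [0.2036 0.5909 0.2225] yaw 71.0 q6 -0.13 t 1.0 w 87.0 F [ 0.1 -0.7  0.2]
 ROT n 10 [-0.0, 0.0, -0.2867]
 TRA n 16 [0.0742, -0.061, 0.0128]
 TRA n 6 [0.0, 0.0, 0.0383]
```

```bash
sed -i '/alt/d; s/-k\*np.radians(tilt)) .inv().inv()/k*np.radians(tilt))/' h.py
python3 - <<'E'
from h import *
print(toolR(-16.8,4).as_matrix().round(3))
plan([(.4212,-.1462,.12,-23,0),(.4212,-.1462,.005,-23,0,.04)])
E
```

```text
[[ 0.289  0.955  0.067]
 [ 0.957 -0.288 -0.02 ]
 [ 0.     0.07  -0.998]]
at [0.2036 0.5909 0.2225] yaw 71.0 q6 -0.13 t 1.0 w 87.0 F [ 0.1 -0.7  0.2]
 ROT n 11 [0.0, 0.0, 0.2848]
 TRA n 16 [-0.0742, 0.061, 0.0128]
 TRA n 6 [0.0, 0.0, 0.0383]
```

carry_out([
  {"twist":[0,0,0.285]},
  {"twist":[0,0,0.285]},
  {"twist":[0,0,0.285]},
  {"twist":[0,0,0.285]},
  {"twist":[0,0,0.285]},
  {"twist":[0,0,0.285]},
  {"twist":[0,0,0.285]},
  {"twist":[0,0,0.285]},
  {"twist":[0,0,0.285]},
  {"twist":[0,0,0.285]},
  {"twist":[0,0,0.285]},
], grip_force=40)

```text
validation failed for argument at $.co...
```

carry_out([
  {"translation":[-0.0742,0.061,0.0128]},
  {"translation":[-0.0742,0.061,0.0128]},
  {"translation":[-0.0742,0.061,0.0128]},
  {"translation":[-0.0742,0.061,0.0128]},
  {"translation":[-0.0742,0.061,0.0128]},
  {"translation":[-0.0742,0.061,0.0128]},
  {"translation":[-0.0742,0.061,0.0128]},
  {"translation":[-0.0742,0.061,0.0128]},
  {"translation":[-0.0742,0.061,0.0128]},
  {"translation":[-0.0742,0.061,0.0128]},
  {"translation":[-0.0742,0.061,0.0128]},
  {"translation":[-0.0742,0.061,0.0128]},
  {"translation":[-0.0742,0.061,0.0128]},
  {"translation":[-0.0742,0.061,0.0128]},
  {"translation":[-0.0742,0.061,0.0128]},
  {"translation":[-0.0742,0.061,0.0128]},
  {"twist":[0,0,0]},
])

```text
validation failed for argument at $.co...
```

Run:
```python
from h import *
plan([(.4212,-.1462,.005,-23,0,.04)])
```

```text
at [0.2036 0.5909 0.2225] yaw 71.0 q6 -0.13 t 1.0 w 87.0 F [ 0.1 -0.7  0.2]
 ROT n 11 [0.0, 0.0, 0.2848]
 TRA n 40 [-0.0297, 0.0244, 0.0109]
```

carry_out([
  {"twist":[0,0,0.285],"translation":[0,0,0],"hand":87},
  {"twist":[0,0,0.285],"translation":[0,0,0],"hand":87},
  {"twist":[0,0,0.285],"translation":[0,0,0],"hand":87},
  {"twist":[0,0,0.285],"translation":[0,0,0],"hand":87},
  {"twist":[0,0,0.285],"translation":[0,0,0],"hand":87},
  {"twist":[0,0,0.285],"translation":[0,0,0],"hand":87},
  {"twist":[0,0,0.285],"translation":[0,0,0],"hand":87},
  {"twist":[0,0,0.285],"translation":[0,0,0],"hand":87},
  {"twist":[0,0,0.285],"translation":[0,0,0],"hand":87},
  {"twist":[0,0,0.285],"translation":[0,0,0],"hand":87},
  {"twist":[0,0,0.285],"translation":[0,0,0],"hand":87},
], grip_force=40)

```text
clock: 2.38
ee_pos: [0.2036, 0.5909, 0.2226]
tcp_rot: [0.0, 0.836, 0.549, 0.0]
contact_force: [-0.0, 0.4, -0.1]
grip_width: 0.998
grasp_force: 0.0
```

carry_out([
  {"twist":[0,0,0],"translation":[-0.0742,0.061,0.0128],"hand":87},
  {"twist":[0,0,0],"translation":[-0.0742,0.061,0.0128],"hand":87},
  {"twist":[0,0,0],"translation":[-0.0742,0.061,0.0128],"hand":87},
  {"twist":[0,0,0],"translation":[-0.0742,0.061,0.0128],"hand":87},
  {"twist":[0,0,0],"translation":[-0.0742,0.061,0.0128],"hand":87},
  {"twist":[0,0,0],"translation":[-0.0742,0.061,0.0128],"hand":87},
  {"twist":[0,0,0],"translation":[-0.0742,0.061,0.0128],"hand":87},
  {"twist":[0,0,0],"translation":[-0.0742,0.061,0.0128],"hand":87},
  {"twist":[0,0,0],"translation":[-0.0742,0.061,0.0128],"hand":87},
  {"twist":[0,0,0],"translation":[-0.0742,0.061,0.0128],"hand":87},
  {"twist":[0,0,0],"translation":[-0.0742,0.061,0.0128],"hand":87},
  {"twist":[0,0,0],"translation":[-0.0742,0.061,0.0128],"hand":87},
  {"twist":[0,0,0],"translation":[-0.0742,0.061,0.0128],"hand":87},
  {"twist":[0,0,0],"translation":[-0.0742,0.061,0.0128],"hand":87},
  {"twist":[0,0,0],"translation":[-0.0742,0.061,0.0128],"hand":87},
  {"twist":[0,0,0],"translation":[-0.0742,0.061,0.0128],"hand":87},
  {"twist":[0,0,0],"translation":[0,0,0],"hand":87},
])

```text
clock: 4.5
ee_pos: [0.4204, -0.149, 0.12]
tcp_rot: [0.0, 0.835, 0.55, -0.0]
contact_force: [-1.1, 1.5, 1.2]
grip_width: 1.001
grasp_force: 0.0
```

Run:
```python
from h import *
plan([(.4212,-.1462,.005,-23,0,.04)])
```

```text
at [ 0.4204 -0.149   0.12  ] yaw -23.3 q6 -0.11 t 4.5 w 87.0 F [-1.1  1.5  1.2]
 ROT n 1 [0.0001, 0.0009, -0.0094]
 TRA n 6 [0.001, -0.0001, 0.0383]
```

carry_out([
  {"twist":[0,0,0],"translation":[0.001,0,0.038],"hand":87},
  {"twist":[0,0,0],"translation":[0.001,0,0.038],"hand":87},
  {"twist":[0,0,0],"translation":[0.001,0,0.038],"hand":87},
  {"twist":[0,0,0],"translation":[0.001,0,0.038],"hand":87},
  {"twist":[0,0,0],"translation":[0.001,0,0.038],"hand":87},
  {"twist":[0,0,0],"translation":[0.001,0,0.038],"hand":87},
  {"twist":[0,0,0],"translation":[0,0,0],"hand":87},
  {"twist":[0,0,0],"translation":[0,0,0],"hand":40},
  {"twist":[0,0,0],"translation":[0,0,0],"hand":40},
  {"twist":[0,0,0],"translation":[0,0,0],"hand":40},
  {"twist":[0,0,0],"translation":[0,0,0],"hand":40},
  {"twist":[0,0,0],"translation":[0,0,0],"hand":40},
  {"twist":[0,0,0],"translation":[0,0,0],"hand":40},
])

```text
clock: 6.12
ee_pos: [0.4213, -0.1437, 0.0063]
tcp_rot: [0.0, 0.834, 0.551, -0.0]
contact_force: [-1.0, 0.2, 2.9]
grip_width: 0.569
grasp_force: 40.0
```

Run:
```python
from h import *
w=wld(0,0)
p=robot.state()['ee_pos']
plan([(p[0],p[1],.10,-16.8,4,.06),(*w,.10,-16.8,4),(*w,.04,-16.8,4,.05),(*w,.019,-16.8,4,.02)])
```

```text
at [ 0.4213 -0.1437  0.0063] yaw -23.1 q6 -0.1 t 6.12 w 49.5 F [-1.   0.2  2.9]
 ROT n 1 [-0.1332, 0.0073, -0.2088]
 TRA n 4 [0.0, 0.0033, -0.0467]
 TRA n 6 [0.0583, 0.0655, 0.0046]
 TRA n 3 [-0.0, -0.0028, 0.0399]
 TRA n 3 [-0.0, -0.001, 0.014]
```

carry_out([
  {"twist":[0,0,0],"translation":[0,0,-0.04],"hand":40},
  {"twist":[0,0,0],"translation":[0,0,-0.05],"hand":40},
  {"twist":[0,0,0],"translation":[0,0,-0.05],"hand":40},
  {"twist":[0,0,0],"translation":[0,0,-0.05],"hand":40},
  {"twist":[-0.133,0.007,-0.209],"translation":[0,0,0],"hand":40},
  {"twist":[0,0,0],"translation":[0.0583,0.0655,0.0046],"hand":40},
  {"twist":[0,0,0],"translation":[0.0583,0.0655,0.0046],"hand":40},
  {"twist":[0,0,0],"translation":[0.0583,0.0655,0.0046],"hand":40},
  {"twist":[0,0,0],"translation":[0.0583,0.0655,0.0046],"hand":40},
  {"twist":[0,0,0],"translation":[0.0583,0.0655,0.0046],"hand":40},
  {"twist":[0,0,0],"translation":[0.0583,0.0655,0.0046],"hand":40},
  {"twist":[0,0,0],"translation":[0,0,0],"hand":40},
  {"twist":[0,0,0],"translation":[0,0,0],"hand":40},
])

```text
clock: 7.75
ee_pos: [0.6591, -0.033, 0.0995]
tcp_rot: [0.027, 0.802, 0.596, 0.02]
contact_force: [0.0, -0.2, -3.1]
grip_width: 0.574
grasp_force: 40.0
```

Run:
```python
from h import *
s=snap('side','s1.png');W=cloud(s)
H,_=table(W)
p=np.array(robot.state()['ee_pos']);d=H-p
hsv=cv2.cvtColor(s['img'],cv2.COLOR_RGB2HSV)
m=(np.hypot(d[...,0],d[...,1])<.06)&(abs(H[...,2]-p[2])<.05)&(hsv[...,0]>18)&(hsv[...,0]<35)&(hsv[...,1]>70)
print(m.sum()); L=loc(H[m]);print(L.min(0),L.max(0),H[m][:,2].min(),H[m][:,2].max(),'tcp',loc(p))
t=robot.state();w=wld(0,0)
plan([(*w,.05,-16.8,4,.05),(*w,.019,-16.8,4,.02)])
c=s['img'][100:330,180:480];cv2.imwrite('pics/s1c.png',cv2.resize(c[...,::-1],None,fx=2.5,fy=2.5))
```

```text
89
[-0.02564662 -0.0164229 ] [0.02413611 0.01453419] 0.11158036200792446 0.14943705548629999 tcp [-0.00148814 -0.0004352 ]
at [ 0.6589 -0.0333  0.0999] yaw -16.8 q6 0.13 t 7.8 w 49.4 F [ 0.1 -0.4 -3.3]
 TRA n 2 [0.0005, -0.0019, 0.0499]
 TRA n 4 [0.0, -0.001, 0.0155]
```

View pics/s1c.png

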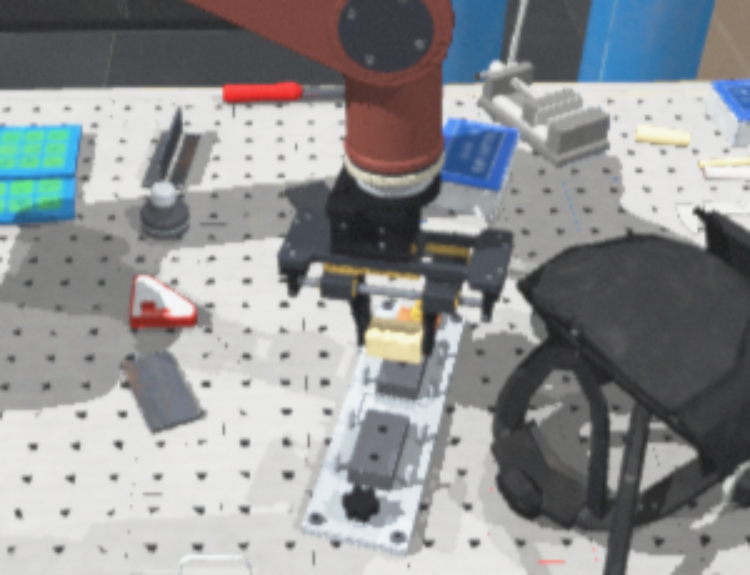

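Bar is held level above the pocket. The gripper body's right end clears the helmet.

carry_out([
  {"twist":[0,0,0],"translation":[0.001,-0.001,0.05],"hand":40},
  {"twist":[0,0,0],"translation":[0,-0.001,0.05],"hand":40},
  {"twist":[0,0,0],"translation":[0,-0.001,0.015],"hand":40},
  {"twist":[0,0,0],"translation":[0,-0.001,0.015],"hand":40},
  {"twist":[0,0,0],"translation":[0,-0.001,0.015],"hand":40},
  {"twist":[0,0,0],"translation":[0,-0.001,0.015],"hand":40},
  {"twist":[0,0,0],"translation":[0,0,0],"hand":40},
  {"twist":[0,0,0],"translation":[0,0,0],"hand":40},
])

```text
clock: 8.8
ee_pos: [0.6632, -0.0334, 0.0213]
tcp_rot: [0.028, 0.802, 0.596, 0.021]
contact_force: [0.5, 0.3, -2.3]
grip_width: 0.572
grasp_force: 40.0
```

carry_out([
  {"twist":[0,0,0],"translation":[0,-0.003,0.003],"hand":40},
  {"twist":[0,0,0],"translation":[0,0,0],"hand":70},
  {"twist":[0,0,0],"translation":[0,0,0],"hand":70},
  {"twist":[0,0,0],"translation":[0,0,0],"hand":70},
  {"twist":[0,0,0],"translation":[0,0.003,-0.04],"hand":70},
  {"twist":[0,0,0],"translation":[0,0.003,-0.05],"hand":70},
  {"twist":[0,0,0],"translation":[0,0.003,-0.05],"hand":70},
  {"twist":[0,0,0],"translation":[0,0.003,-0.05],"hand":70},
  {"twist":[0.134,0,0],"translation":[0,0,0],"hand":87},
])

```text
clock: 9.93
ee_pos: [0.6628, -0.0327, 0.12]
tcp_rot: [0.002, 0.803, 0.597, 0.002]
contact_force: [0.8, -0.6, 0.5]
grip_width: 0.853
grasp_force: 0.0
```

Run:
```python
from h import *
plan([(.4380,.0083,.12,22,0),(.4380,.0083,.003,22,0,.04)])
s=snap('side');H,_=table(cloud(s));L=loc(H)
m=(abs(L[...,0])<.045)&(abs(L[...,1])<.0165)&(H[...,2]>.015)&(H[...,2]<.06)
print(m.sum(),L[m].min(0),L[m].max(0),np.percentile(H[m][:,2],[10,50,90,99]))
```

```text
at [ 0.6628 -0.0327  0.12  ] yaw -16.8 q6 0.12 t 9.93 w 74.2 F [ 0.8 -0.6  0.5]
 ROT n 5 [0.0019, 0.0004, -0.2584]
 TRA n 5 [0.0489, -0.0772, 0.0]
 TRA n 6 [0.0, 0.0, 0.039]
251 [-0.04404405 -0.01640538] [0.04383017 0.01508708] [0.02544907 0.03342258 0.03552004 0.03737639]
```

carry_out([
  {"twist":[0,0,0],"translation":[-0.0103,-0.0908,0],"hand":87},
  {"twist":[0,0,0],"translation":[-0.0103,-0.0908,0],"hand":87},
  {"twist":[0,0,0],"translation":[-0.0103,-0.0908,0],"hand":87},
  {"twist":[0,0,0],"translation":[-0.0103,-0.0908,0],"hand":87},
  {"twist":[0,0,0],"translation":[-0.0103,-0.0908,0],"hand":87},
  {"twist":[0.002,0,-0.2584],"translation":[0,0,0],"hand":87},
  {"twist":[0.002,0,-0.2584],"translation":[0,0,0],"hand":87},
  {"twist":[0.002,0,-0.2584],"translation":[0,0,0],"hand":87},
  {"twist":[0.002,0,-0.2584],"translation":[0,0,0],"hand":87},
  {"twist":[0.002,0,-0.2584],"translation":[0,0,0],"hand":87},
  {"twist":[0,0,0],"translation":[0,0,0],"hand":87},
])

```text
clock: 11.35
ee_pos: [0.4365, 0.0081, 0.1154]
tcp_rot: [-0.001, 0.56, 0.829, -0.001]
contact_force: [0.3, 0.3, 0.2]
grip_width: 1.001
grasp_force: 0.0
```

Run:
```python
from h import *
plan([(.4380,.0083,.0035,22,0,.04)])
s=snap('top');H,_=table(cloud(s));L=loc(H)
hsv=cv2.cvtColor(s['img'],cv2.COLOR_RGB2HSV)
m=(abs(L[...,0])<.04)&(abs(L[...,1])<.03)&(hsv[...,0]>18)&(hsv[...,0]<35)&(hsv[...,1]>60)
print(m.sum(),np.percentile(L[m],[3,50,97],0),np.percentile(H[m][:,2],[10,50,90]))
import cv2
print(cv2.minAreaRect((L[m]*1000).astype(np.float32)))
```

```text
at [0.4365 0.0081 0.1154] yaw 21.9 q6 -0.54 t 11.35 w 87.1 F [0.3 0.3 0.2]
 ROT n 1 [-0.0075, -0.0018, -0.0032]
 TRA n 6 [-0.0001, 0.0005, 0.0373]
205 [[-0.0235     -0.01976398]
 [ 0.00754077  0.00173049]
 [ 0.025229    0.01263271]] [0.02271937 0.03241621 0.03472532]
((1.7674198150634766, -4.230741500854492), (51.858726501464844, 34.419559478759766), 0.16427956521511078)
```

carry_out([
  {"twist":[-0.0075,-0.002,-0.003],"translation":[0,0.0005,0.0375],"hand":87},
  {"twist":[0,0,0],"translation":[0,0.0005,0.0375],"hand":87},
  {"twist":[0,0,0],"translation":[0,0.0005,0.0375],"hand":87},
  {"twist":[0,0,0],"translation":[0,0.0005,0.0375],"hand":87},
  {"twist":[0,0,0],"translation":[0,0.0005,0.0375],"hand":87},
  {"twist":[0,0,0],"translation":[0,0.0005,0.0375],"hand":87},
  {"twist":[0,0,0],"translation":[0,0,0],"hand":87},
  {"twist":[0,0,0],"translation":[0,0,0],"hand":40},
  {"twist":[0,0,0],"translation":[0,0,0],"hand":40},
  {"twist":[0,0,0],"translation":[0,0,0],"hand":40},
  {"twist":[0,0,0],"translation":[0,0,0],"hand":40},
  {"twist":[0,0,0],"translation":[0,0,0],"hand":40},
  {"twist":[0,0,0],"translation":[0,0,0],"hand":40},
])

```text
clock: 13.02
ee_pos: [0.4374, 0.0087, 0.0023]
tcp_rot: [-0.001, 0.559, 0.829, -0.0]
contact_force: [-1.1, -1.0, 1.7]
grip_width: 0.558
grasp_force: 40.0
```

Run:
```python
from h import *
p=robot.state()['ee_pos'];print(loc(np.array(p)))
w=wld(-.002,-.053)
plan([(p[0],p[1],.09,22,0,.06),(p[0],p[1],.09,-16.8,3),(*w,.09,-16.8,3),(*w,.04,-16.8,3,.03)])
```

```text
[-0.22572466 -0.02425066]
at [0.4374 0.0087 0.0023] yaw 22.1 q6 -0.55 t 13.03 w 48.6 F [-1.1 -1.   1.7]
 TRA n 3 [0.0, -0.0001, -0.0584]
 ROT n 5 [-0.0199, -0.0069, 0.259]
 TRA n 5 [-0.0115, 0.0894, 0.0047]
 TRA n 4 [-0.0, -0.0013, 0.025]
```

carry_out([
  {"twist":[0,0,0],"translation":[0,0,-0.03],"hand":40},
  {"twist":[0,0,0],"translation":[0,0,-0.05],"hand":40},
  {"twist":[0,0,0],"translation":[0,0,-0.05],"hand":40},
  {"twist":[0,0,0],"translation":[0,0,-0.045],"hand":40},
  {"twist":[-0.02,-0.007,0.259],"translation":[0,0,0],"hand":40},
  {"twist":[-0.02,-0.007,0.259],"translation":[0,0,0],"hand":40},
  {"twist":[-0.02,-0.007,0.259],"translation":[0,0,0],"hand":40},
  {"twist":[-0.02,-0.007,0.259],"translation":[0,0,0],"hand":40},
  {"twist":[-0.02,-0.007,0.259],"translation":[0,0,0],"hand":40},
  {"twist":[0,0,0],"translation":[-0.0115,0.0894,0.0047],"hand":40},
  {"twist":[0,0,0],"translation":[-0.0115,0.0894,0.0047],"hand":40},
  {"twist":[0,0,0],"translation":[-0.0115,0.0894,0.0047],"hand":40},
  {"twist":[0,0,0],"translation":[-0.0115,0.0894,0.0047],"hand":40},
  {"twist":[0,0,0],"translation":[-0.0115,0.0894,0.0047],"hand":40},
  {"twist":[0,0,0],"translation":[0,0,0],"hand":40},
  {"twist":[0,0,0],"translation":[0,0,0],"hand":40},
])

```text
clock: 15.02
ee_pos: [0.6426, -0.0832, 0.0895]
tcp_rot: [0.02, 0.803, 0.596, 0.015]
contact_force: [0.2, -0.9, -1.7]
grip_width: 0.556
grasp_force: 40.0
```

```bash
cat >> h.py <<'E'
def held(s,r=.075):
    H,_=table(cloud(s));p=np.array(robot.state()['ee_pos']);L=loc(H);l=loc(p)
    m=(abs(L[...,0]-l[0])<.03)&(abs(L[...,1]-l[1])<r)&(abs(H[...,2]-p[2]-.003)<.012)
    n,lb,st,_=cv2.connectedComponentsWithStats(m.astype(np.uint8));m=lb==1+np.argmax(st[1:,4])
    (x,y),(w,h),a=cv2.minAreaRect((L[m]*1000).astype(np.float32))
    q=H[m];A=np.c_[L[m]-l,np.ones(m.sum())]
    print('tcp',l.round(4),'z',p[2].round(4),'rect',np.round([x,y,w,h,a],1),m.sum(),'ext',np.percentile(L[m],[1,99],0).round(4).tolist(),'plane',np.linalg.lstsq(A,q[:,2],rcond=None)[0].round(4))
E
python3 - <<'E'
from h import *
held(snap('side','s2.png'));held(snap('top'))
w=wld(-.002,-.053)
plan([(*w,.04,-16.8,3,.03)])
E
```

```text
tcp [-0.003  -0.0528] z 0.0896 rect [ -2.9 -51.9 103.9  58.8  88.1] 750 ext [[-0.0295, -0.1026], [0.0239, -0.0027]] plane [ 0.0354 -0.0013  0.0931]
tcp [-0.003  -0.0527] z 0.0898 rect [ -2.8 -19.8  33.5  50.3  89.5] 404 ext [[-0.0273, -0.036], [0.0217, -0.0034]] plane [ 0.0584 -0.0098  0.0933]
at [ 0.6424 -0.0829  0.0898] yaw -16.8 q6 0.05 t 15.12 w 48.1 F [-0.9 -0.  -2.4]
 TRA n 4 [-0.0001, -0.0008, 0.0249]
```

View pics/s2.png

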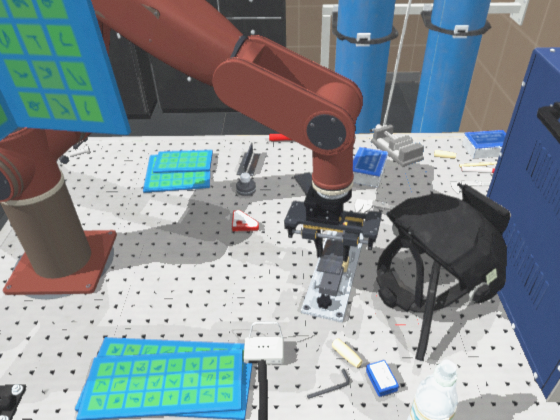

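Strip held flat over the knob-end rail at about (330,270).

carry_out([
  {"twist":[0,0,0],"translation":[0,-0.001,0.03],"hand":40},
  {"twist":[0,0,0],"translation":[0,-0.001,0.03],"hand":40},
  {"twist":[0,0,0],"translation":[0,-0.001,0.025],"hand":40},
  {"twist":[0,0,0],"translation":[0,-0.001,0.02],"hand":40},
  {"twist":[0,0,0],"translation":[0,0,0],"hand":40},
  {"twist":[0,0,0],"translation":[0,0,0],"hand":40},
])

```text
clock: 15.88
ee_pos: [0.6443, -0.0838, 0.037]
tcp_rot: [0.021, 0.803, 0.596, 0.016]
contact_force: [-0.7, 1.4, -1.9]
grip_width: 0.558
grasp_force: 40.0
```

Run:
```python
from h import *
held(snap('side'))
plan([(*wld(-.002,-.053),.036,-16.8,3)])
```

```text
tcp [-0.0009 -0.053 ] z 0.0371 rect [ -2.2 -55.8  56.4 100.5   9.7] 708 ext [[-0.0272, -0.1023], [0.0255, -0.0081]] plane [0.0243 0.0133 0.0408]
at [ 0.6443 -0.0838  0.0371] yaw -16.8 q6 0.05 t 15.93 w 48.9 F [-0.2 -0.3 -2.2]
 TRA n 1 [0.0, -0.0023, 0.0021]
```

carry_out([
  {"twist":[0,0,0],"translation":[0,0,0],"hand":70},
  {"twist":[0,0,0],"translation":[0,0,0],"hand":70},
  {"twist":[0,0,0],"translation":[0,0,0],"hand":70},
  {"twist":[0,0,0],"translation":[0,0.001,-0.03],"hand":75},
  {"twist":[0,0,0],"translation":[0,0.002,-0.05],"hand":75},
  {"twist":[0,0,0],"translation":[0,0.002,-0.05],"hand":87},
  {"twist":[0,0,0],"translation":[0,-0.06,-0.03],"hand":87},
  {"twist":[0.1,0,0],"translation":[0,0,0],"hand":87},
  {"twist":[0,0,0],"translation":[0,0,0],"hand":87},
])

```text
clock: 17.05
ee_pos: [0.615, -0.0749, 0.1173]
tcp_rot: [0.001, 0.803, 0.596, 0.001]
contact_force: [0.5, -0.2, -0.4]
grip_width: 0.998
grasp_force: 0.0
```

Run:
```python
from h import *
plan([(.6050,.3033,.12,-16.8,0),(.6050,.3033,.12,20,0),(.605,.3033,.0025,20,0,.04)])
def strip(n):
  s=snap(n);H,_=table(cloud(s));L=loc(H)
  m=(abs(L[...,0])<.045)&(L[...,1]<.02)&(L[...,1]>-.108)&(H[...,2]>.0355)&(H[...,2]<.045)
  print(m.sum(),np.percentile(H[m][:,2],[5,50,95]),L[m].mean(0),cv2.minAreaRect((L[m]*1000).astype(np.float32)))
strip('side');strip('top')
```

```text
at [ 0.615  -0.0749  0.1173] yaw -16.8 q6 0.04 t 17.05 w 86.8 F [ 0.5 -0.2 -0.4]
 TRA n 8 [0.0898, -0.0297, -0.0008]
 ROT n 5 [0.0012, 0.0004, -0.2453]
 TRA n 6 [0.0, 0.0, 0.0392]
773 [0.03649448 0.03886342 0.04130891] [ 0.00116715 -0.05437322] ((0.6206550598144531, -46.526695251464844), (115.36387634277344, 72.01696014404297), 87.39334869384766)
622 [0.03614519 0.03859561 0.04110676] [-0.00037503 -0.03005911] ((-0.9008026123046875, -28.17013931274414), (72.66154479980469, 81.22455596923828), 1.0046038627624512)
```

carry_out([
  {"twist":[0,0,0],"translation":[0.0898,-0.0297,0],"hand":87},
  {"twist":[0,0,0],"translation":[0.0898,-0.0297,0],"hand":87},
  {"twist":[0,0,0],"translation":[0.0898,-0.0297,0],"hand":87},
  {"twist":[0,0,0],"translation":[0.0898,-0.0297,0],"hand":87},
  {"twist":[0,0,0],"translation":[0.0898,-0.0297,0],"hand":87},
  {"twist":[0,0,0],"translation":[0.0898,-0.0297,0],"hand":87},
  {"twist":[0,0,0],"translation":[0.0898,-0.0297,0],"hand":87},
  {"twist":[0,0,0],"translation":[0.0898,-0.0297,0],"hand":87},
  {"twist":[0,0,-0.245],"translation":[0,0,0],"hand":87},
  {"twist":[0,0,-0.245],"translation":[0,0,0],"hand":87},
  {"twist":[0,0,-0.245],"translation":[0,0,0],"hand":87},
  {"twist":[0,0,-0.245],"translation":[0,0,0],"hand":87},
  {"twist":[0,0,-0.245],"translation":[0,0,0],"hand":87},
  {"twist":[0,0,0],"translation":[0,0,0],"hand":87},
  {"twist":[0,0,0],"translation":[0,0,0],"hand":87},
])

```text
clock: 19.02
ee_pos: [0.604, 0.3036, 0.1155]
tcp_rot: [0.0, 0.575, 0.818, 0.0]
contact_force: [-0.1, -0.3, -0.1]
grip_width: 1.001
grasp_force: 0.0
```

Run:
```python
from h import *
plan([(.605,.3033,.0025,20,0,.04)])
s=snap('top','t3.png');H,_=table(cloud(s));L=loc(H)
m=(abs(L[...,0])<.031)&(L[...,1]<.02)&(L[...,1]>-.108)&(H[...,2]>.0355)&(H[...,2]<.045)
print(m.sum(),np.percentile(H[m][:,2],[5,50,95]),np.percentile(L[m],[1,99],0),cv2.minAreaRect((L[m]*1000).astype(np.float32)))
c=s['img'][90:240,260:460];cv2.imwrite('pics/t3c.png',cv2.resize(c[...,::-1],None,fx=4,fy=4))
```

```text
at [0.604  0.3036 0.1155] yaw 19.8 q6 0.0 t 19.02 w 87.1 F [-0.1 -0.3 -0.1]
 TRA n 6 [-0.0002, 0.0003, 0.0377]
1102 [0.03608605 0.03847805 0.04091424] [[-0.02504123 -0.10256421]
 [ 0.02428744  0.00013358]] ((-0.24837684631347656, -46.10300064086914), (50.614166259765625, 115.50245666503906), 0.02909288927912712)
```

View pics/t3c.png

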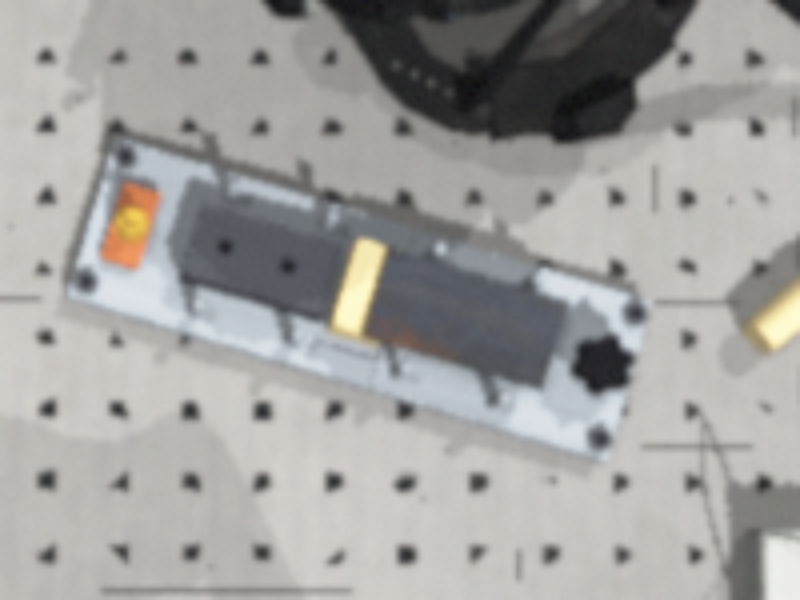

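The bar is seated at crop (358,290). Strip one lies flat between the pins and covers half of the bar. Now the second strip.

carry_out([
  {"twist":[0,0,0],"translation":[0,0,0.0375],"hand":87},
  {"twist":[0,0,0],"translation":[0,0,0.0375],"hand":87},
  {"twist":[0,0,0],"translation":[0,0,0.0375],"hand":87},
  {"twist":[0,0,0],"translation":[0,0,0.0375],"hand":87},
  {"twist":[0,0,0],"translation":[0,0,0.0375],"hand":87},
  {"twist":[0,0,0],"translation":[0,0,0.0375],"hand":87},
  {"twist":[0,0,0],"translation":[0,0,0],"hand":87},
  {"twist":[0,0,0],"translation":[0,0,0],"hand":40},
  {"twist":[0,0,0],"translation":[0,0,0],"hand":40},
  {"twist":[0,0,0],"translation":[0,0,0],"hand":40},
  {"twist":[0,0,0],"translation":[0,0,0],"hand":40},
  {"twist":[0,0,0],"translation":[0,0,0],"hand":40},
  {"twist":[0,0,0],"translation":[0,0,0],"hand":40},
])

```text
clock: 20.7
ee_pos: [0.6042, 0.3037, 0.0033]
tcp_rot: [0.0, 0.574, 0.819, 0.0]
contact_force: [0.4, 1.1, -0.2]
grip_width: 0.555
grasp_force: 40.0
```

Run:
```python
from h import *
p=robot.state()['ee_pos']
w=wld(-.002,.053)
plan([(p[0],p[1],.095,20,0,.06),(p[0],p[1],.095,-16.8,4),(*wld(-.03,.053),.095,-16.8,4),(*w,.095,-16.8,4)])
```

```text
at [0.6042 0.3037 0.0033] yaw 19.9 q6 0.0 t 20.7 w 48.2 F [ 0.4  1.1 -0.2]
 TRA n 4 [-0.0, 0.0, -0.0459]
 ROT n 5 [-0.0254, -0.0085, 0.2449]
 TRA n 6 [-0.0844, 0.0403, 0.0028]
 TRA n 1 [0.0, 0.0559, 0.0039]
```

carry_out([
  {"twist":[0,0,0],"translation":[0,0,-0.03],"hand":40},
  {"twist":[0,0,0],"translation":[0,0,-0.05],"hand":40},
  {"twist":[0,0,0],"translation":[0,0,-0.05],"hand":40},
  {"twist":[0,0,0],"translation":[0,0,-0.054],"hand":40},
  {"twist":[-0.0254,-0.0085,0.2449],"translation":[0,0,0],"hand":40},
  {"twist":[-0.0254,-0.0085,0.2449],"translation":[0,0,0],"hand":40},
  {"twist":[-0.0254,-0.0085,0.2449],"translation":[0,0,0],"hand":40},
  {"twist":[-0.0254,-0.0085,0.2449],"translation":[0,0,0],"hand":40},
  {"twist":[-0.0254,-0.0085,0.2449],"translation":[0,0,0],"hand":40},
  {"twist":[0,0,0],"translation":[-0.0844,0.0403,0.0028],"hand":40},
  {"twist":[0,0,0],"translation":[-0.0844,0.0403,0.0028],"hand":40},
  {"twist":[0,0,0],"translation":[-0.0844,0.0403,0.0028],"hand":40},
  {"twist":[0,0,0],"translation":[-0.0844,0.0403,0.0028],"hand":40},
  {"twist":[0,0,0],"translation":[-0.0844,0.0403,0.0028],"hand":40},
  {"twist":[0,0,0],"translation":[-0.0844,0.0403,0.0028],"hand":40},
  {"twist":[0,0,0],"translation":[0,0,0],"hand":40},
  {"twist":[0,0,0],"translation":[0,0,0],"hand":40},
])

```text
clock: 22.82
ee_pos: [0.6467, 0.0264, 0.0956]
tcp_rot: [0.028, 0.803, 0.596, 0.021]
contact_force: [0.4, 0.3, -2.1]
grip_width: 0.553
grasp_force: 40.0
```

Run:
```python
from h import *
held(snap('side'));held(snap('top'))
w=wld(-.002,.053)
plan([(*w,.095,-16.8,4),(*w,.037,-16.8,4,.03)])
```

```text
tcp [-0.0307  0.0537] z 0.0955 rect [-30.6  55.3 106.1  58.1  87.7] 597 ext [[-0.0578, 0.0042], [-0.0036, 0.1027]] plane [0.053  0.0041 0.0985]
tcp [-0.0309  0.0541] z 0.0954 rect [-31.6  95.4  48.9  15.7   0.7] 144 ext [[-0.0556, 0.088], [-0.0078, 0.1032]] plane [0.0648 0.0406 0.0959]
at [0.6466 0.0274 0.0954] yaw -16.7 q6 0.23 t 22.93 w 47.7 F [-0.  -0.1 -1.3]
 TRA n 1 [-0.0023, 0.0576, 0.0047]
 TRA n 4 [-0.0, -0.002, 0.0289]
```

carry_out([
  {"twist":[0,0,0],"translation":[-0.0005,0.029,0.0025],"hand":40},
  {"twist":[0,0,0],"translation":[-0.0005,0.028,0.002],"hand":40},
  {"twist":[0,0,0],"translation":[0,-0.002,0.03],"hand":40},
  {"twist":[0,0,0],"translation":[0,-0.002,0.03],"hand":40},
  {"twist":[0,0,0],"translation":[0,-0.002,0.03],"hand":40},
  {"twist":[0,0,0],"translation":[0,-0.002,0.02],"hand":40},
  {"twist":[0,0,0],"translation":[0,0,0],"hand":40},
  {"twist":[0,0,0],"translation":[0,0,0],"hand":40},
])

```text
clock: 23.92
ee_pos: [0.6742, 0.0174, 0.0401]
tcp_rot: [0.028, 0.802, 0.596, 0.021]
contact_force: [-0.5, -1.0, -2.2]
grip_width: 0.556
grasp_force: 40.0
```

Run:
```python
from h import *
held(snap('side'))
plan([(*wld(-.002,.053),.037,-16.8,4)])
```

```text
tcp [-0.0014  0.0526] z 0.0403 rect [ -1.1  40.9  58.4 129.    6.7] 785 ext [[-0.0278, -0.0212], [0.0261, 0.1019]] plane [0.0169 0.0447 0.0427]
at [0.6743 0.0174 0.0403] yaw -16.8 q6 0.22 t 23.98 w 48.0 F [-0.3  0.3 -1.5]
 TRA n 1 [0.0009, -0.0016, 0.0066]
```

carry_out([
  {"twist":[0,0,0],"translation":[0.002,-0.001,0.006],"hand":40},
  {"twist":[0,0,0],"translation":[0,0,0],"hand":40},
  {"twist":[0,0,0],"translation":[0,0,0],"hand":70},
  {"twist":[0,0,0],"translation":[0,0,0],"hand":70},
  {"twist":[0,0,0],"translation":[0,0,0],"hand":70},
  {"twist":[0,0,0],"translation":[0,0.001,-0.03],"hand":75},
  {"twist":[0,0,0],"translation":[0,0.002,-0.05],"hand":75},
  {"twist":[0,0,0],"translation":[0,0.002,-0.05],"hand":80},
  {"twist":[0,0,0],"translation":[0,-0.06,-0.05],"hand":80},
  {"twist":[0,0,0],"translation":[0,-0.09,0],"hand":80},
  {"twist":[0,0,0],"translation":[0,-0.09,0],"hand":80},
  {"twist":[0,0,0],"translation":[0,-0.09,0],"hand":80},
  {"twist":[0.134,0,0],"translation":[0,0,0],"hand":80},
  {"twist":[0,0,0],"translation":[0,0,0],"hand":80},
])

```text
clock: 25.72
ee_pos: [0.514, 0.0671, 0.1168]
tcp_rot: [0.001, 0.803, 0.596, 0.001]
contact_force: [0.1, -0.7, 0.8]
grip_width: 0.914
grasp_force: 0.0
```

```bash
cat >> h.py <<'E'
def strips(n,f=None):
    s=snap(n,f);H,_=table(cloud(s));L=loc(H)
    b=(abs(L[...,0])<.031)&(abs(L[...,1])<.108)&(H[...,2]>.0355)&(H[...,2]<.042)
    for sg in(1,-1):
        m=b&(sg*L[...,1]>.0045)
        print(n,sg,m.sum(),np.median(H[m][:,2]).round(4),np.percentile(L[m],[1,99],0).round(4).tolist(),np.round(cv2.minAreaRect((L[m]*1000).astype(np.float32))[2],1))
    return s
E
python3 - <<'E'
from h import *
s=strips('top');strips('side')
c=s['img'][90:240,260:460];cv2.imwrite('pics/t4c.png',cv2.resize(c[...,::-1],None,fx=4,fy=4))
plan([(.4275,.2755,.12,10,0),(.4275,.2755,.032,10,0,.04)])
print(robot.state()['joint_positions'])
E
```

```text
top 1 1062 0.0388 [[-0.0261, 0.0053], [0.0236, 0.1022]] 0.6
top -1 1002 0.0387 [[-0.025, -0.102], [0.0243, -0.0054]] 89.7
side 1 577 0.039 [[-0.0247, 0.0052], [0.0244, 0.1047]] 0.2
side -1 711 0.0389 [[-0.0239, -0.1024], [0.0255, -0.006]] 0.1
at [0.5141 0.067  0.1164] yaw -16.8 q6 0.27 t 25.82 w 80.3 F [ 0.6 -0.6  0.3]
 ROT n 3 [0.0016, 0.0002, -0.298]
 TRA n 5 [0.0881, -0.0196, -0.0014]
 TRA n 5 [0.0, 0.0, 0.0352]
[-2.23341190e-02  6.84982922e-02  1.90454747e+00 -4.14010139e-04
  1.16606189e+00  2.71358548e-01]
```

View pics/t4c.png

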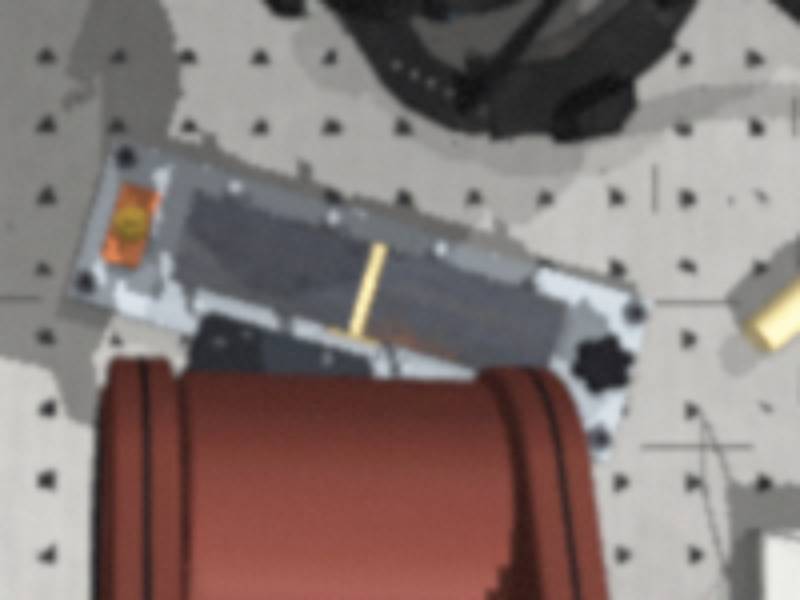

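Gap shows as an even ~5 mm brass stripe at crop (368,290), both strips flat. Now the weight.

Run:
```python
from h import *
plan([(.4278,.2757,.12,73.2,0),(.4278,.2757,.034,73.2,0,.04)])
```

```text
at [0.5141 0.067  0.1164] yaw -16.8 q6 0.27 t 25.82 w 80.3 F [ 0.6 -0.6  0.3]
 ROT n 11 [0.0004, 0.0003, -0.2728]
 TRA n 5 [0.0572, 0.0699, -0.0014]
 TRA n 5 [0.0, 0.0, 0.0344]
```

carry_out([
  {"twist":[0,0,-0.273],"translation":[0,0,0],"hand":80},
  {"twist":[0,0,-0.273],"translation":[0,0,0],"hand":80},
  {"twist":[0,0,-0.273],"translation":[0,0,0],"hand":80},
  {"twist":[0,0,-0.273],"translation":[0,0,0],"hand":80},
  {"twist":[0,0,-0.273],"translation":[0,0,0],"hand":80},
  {"twist":[0,0,-0.273],"translation":[0,0,0],"hand":80},
  {"twist":[0,0,-0.273],"translation":[0,0,0],"hand":70},
  {"twist":[0,0,-0.273],"translation":[0,0,0],"hand":70},
  {"twist":[0,0,-0.273],"translation":[0,0,0],"hand":70},
  {"twist":[0,0,-0.273],"translation":[0,0,0],"hand":70},
  {"twist":[0,0,-0.273],"translation":[0,0,0],"hand":70},
  {"twist":[0,0,0],"translation":[0.0572,0.0699,-0.002],"hand":70},
  {"twist":[0,0,0],"translation":[0.0572,0.0699,-0.002],"hand":70},
  {"twist":[0,0,0],"translation":[0.0572,0.0699,-0.002],"hand":70},
  {"twist":[0,0,0],"translation":[0.0572,0.0699,-0.002],"hand":70},
  {"twist":[0,0,0],"translation":[0.0572,0.0699,-0.002],"hand":70},
  {"twist":[0,0,0],"translation":[0,0,0],"hand":70},
  {"twist":[0,0,0],"translation":[0,0,0],"hand":70},
])

```text
clock: 28.08
ee_pos: [0.4265, 0.2756, 0.1205]
tcp_rot: [0.0, 0.145, 0.989, -0.0]
contact_force: [0.4, -0.0, 0.2]
grip_width: 0.807
grasp_force: 0.0
```

Run:
```python
from h import *
plan([(.4278,.2757,.034,73.2,0,.04)])
```

```text
at [0.4265 0.2756 0.1205] yaw 73.3 q6 -0.86 t 28.07 w 70.2 F [ 0.4 -0.   0.2]
 TRA n 5 [-0.0005, 0.0002, 0.0346]
```

carry_out([
  {"twist":[0,0,0],"translation":[-0.0005,0,0.0345],"hand":70},
  {"twist":[0,0,0],"translation":[-0.0005,0,0.0345],"hand":70},
  {"twist":[0,0,0],"translation":[-0.0005,0,0.0345],"hand":70},
  {"twist":[0,0,0],"translation":[0,0,0.0345],"hand":70},
  {"twist":[0,0,0],"translation":[0,0,0.0345],"hand":70},
  {"twist":[0,0,0],"translation":[0,0,0],"hand":70},
  {"twist":[0,0,0],"translation":[0,0,0],"hand":15},
  {"twist":[0,0,0],"translation":[0,0,0],"hand":15},
  {"twist":[0,0,0],"translation":[0,0,0],"hand":15},
  {"twist":[0,0,0],"translation":[0,0,0],"hand":15},
  {"twist":[0,0,0],"translation":[0,0,0],"hand":15},
  {"twist":[0,0,0],"translation":[0,0,0],"hand":15},
  {"twist":[0,0,0],"translation":[0,0,0],"hand":15},
])

```text
clock: 29.7
ee_pos: [0.4271, 0.2759, 0.0345]
tcp_rot: [0.0, 0.145, 0.989, 0.0]
contact_force: [0.4, 3.4, 2.1]
grip_width: 0.305
grasp_force: 40.0
```

Run:
```python
from h import *
p=robot.state()['ee_pos']
w=wld(0,.074)
plan([(p[0],p[1],.14,73.2,0,.06),(*w,.14,73.2,0),(*w,p[2]+.043,73.2,0,.03)])
```

```text
at [0.4271 0.2759 0.0345] yaw 73.3 q6 -0.86 t 29.7 w 26.6 F [0.4 3.4 2.1]
 TRA n 4 [0.0, 0.0, -0.0528]
 TRA n 7 [-0.0893, -0.0443, -0.0]
 TRA n 5 [-0.0, -0.0, 0.025]
```

carry_out([
  {"twist":[0,0,0],"translation":[0,0,-0.03],"hand":15},
  {"twist":[0,0,0],"translation":[0,0,-0.06],"hand":15},
  {"twist":[0,0,0],"translation":[0,0,-0.06],"hand":15},
  {"twist":[0,0,0],"translation":[0,0,-0.06],"hand":15},
  {"twist":[0,0,0],"translation":[-0.0893,-0.0443,0],"hand":15},
  {"twist":[0,0,0],"translation":[-0.0893,-0.0443,0],"hand":15},
  {"twist":[0,0,0],"translation":[-0.0893,-0.0443,0],"hand":15},
  {"twist":[0,0,0],"translation":[-0.0893,-0.0443,0],"hand":15},
  {"twist":[0,0,0],"translation":[-0.0893,-0.0443,0],"hand":15},
  {"twist":[0,0,0],"translation":[-0.0893,-0.0443,0],"hand":15},
  {"twist":[0,0,0],"translation":[-0.0893,-0.0443,0],"hand":15},
  {"twist":[0,0,0],"translation":[0,0,0],"hand":15},
  {"twist":[0,0,0],"translation":[0,0,0],"hand":15},
])

```text
clock: 31.32
ee_pos: [0.6803, 0.0371, 0.138]
tcp_rot: [-0.002, 0.146, 0.989, -0.0]
contact_force: [-1.2, 0.6, -4.1]
grip_width: 0.302
grasp_force: 40.0
```

Run:
```python
from h import *
s=snap('side','s5.png');H,_=table(cloud(s));p=np.array(robot.state()['ee_pos'])
m=(np.hypot(H[...,0]-p[0],H[...,1]-p[1])<.035)&(H[...,2]>p[2]-.04)&(H[...,2]<p[2]-.002)
print(m.sum(),loc(H[m]).min(0),loc(H[m]).max(0),loc(p),H[m][:,2].min())
plan([(*wld(0,.074),.0745,73.2,0,.03)])
```

```text
336 [-0.02887952  0.04392371] [0.02673531 0.09125124] [-0.00170505  0.0736776 ] 0.10405540195873177
at [0.6802 0.0377 0.1382] yaw 73.3 q6 -1.34 t 31.38 w 26.4 F [ 0.  -0.1 -3.1]
 TRA n 5 [-0.0008, 0.0001, 0.0255]
```

View pics/s5.png

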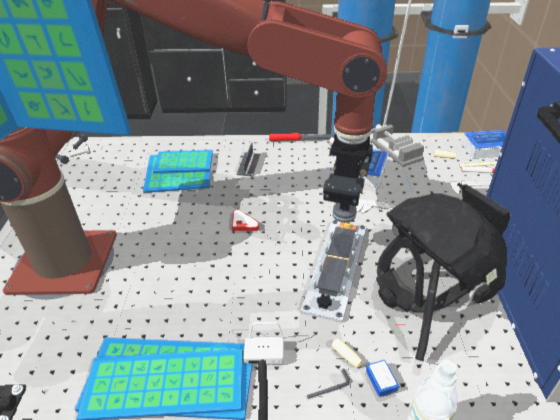

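Weight hangs upright over the lug-end strip at about (345,212). Lowering it and releasing.

carry_out([
  {"twist":[0,0,0],"translation":[-0.001,0,0.03],"hand":15},
  {"twist":[0,0,0],"translation":[-0.001,0,0.03],"hand":15},
  {"twist":[0,0,0],"translation":[0,0,0.03],"hand":15},
  {"twist":[0,0,0],"translation":[0,0,0.02],"hand":15},
  {"twist":[0,0,0],"translation":[0,0,0.017],"hand":15},
  {"twist":[0,0,0],"translation":[0,0,0],"hand":15},
  {"twist":[0,0,0],"translation":[0,0,0],"hand":15},
])

```text
clock: 32.25
ee_pos: [0.6829, 0.0367, 0.0759]
tcp_rot: [0.0, 0.145, 0.989, -0.0]
contact_force: [-0.8, -0.9, -3.8]
grip_width: 0.304
grasp_force: 40.0
```

carry_out([
  {"twist":[0,0,0],"translation":[0,0,0.004],"hand":15},
  {"twist":[0,0,0],"translation":[0,0,0.002],"hand":15},
  {"twist":[0,0,0],"translation":[0,0,0],"hand":15},
  {"twist":[0,0,0],"translation":[0,0,0],"hand":50},
  {"twist":[0,0,0],"translation":[0,0,0],"hand":50},
  {"twist":[0,0,0],"translation":[0,0,0],"hand":50},
  {"twist":[0,0,0],"translation":[0,0,-0.03],"hand":60},
  {"twist":[0,0,0],"translation":[0,0,-0.05],"hand":60},
  {"twist":[0,0,0],"translation":[0,0,-0.05],"hand":60},
  {"twist":[0,0,0],"translation":[0.09,0,0],"hand":80},
  {"twist":[0,0,0],"translation":[0.09,0,0],"hand":80},
  {"twist":[0,0,0],"translation":[0,0,0],"hand":80},
])

```text
clock: 33.75
ee_pos: [0.5934, 0.0638, 0.1377]
tcp_rot: [-0.001, 0.145, 0.989, -0.0]
contact_force: [0.2, 0.1, 0.4]
grip_width: 0.893
grasp_force: 0.0
```

Run:
```python
from h import *
for n in('side','top'):
  H,_=table(cloud(snap(n)));L=loc(H)
  m=(abs(L[...,0])<.05)&(abs(L[...,1]-.074)<.05)&(H[...,2]>.055)&(H[...,2]<.1)
  print(n,m.sum(),np.percentile(L[m],[1,99],0).round(4).tolist(),np.percentile(H[m][:,2],[50,99]))
  k=(np.hypot(H[...,0]-.427,H[...,1]-.127)<.06)&(H[...,2]>.009)&(H[...,2]<.02)
  q=H[k]; print('mag',k.sum(),np.percentile(q[:,:2],[1,99],0).round(4).tolist(),np.round(cv2.minAreaRect((q[:,:2]*1000).astype(np.float32))[2],1))
  # extents along grip diag and long side fit
  d=q[:,:2]@np.array([1,1])/2**.5; e=q[:,:2]@np.array([-1,1])/2**.5
  print('diag',np.percentile(d,[.5,99.5]),'perp',np.percentile(e,[.5,99.5]),'n')
  (x,y),(w,h),a=cv2.minAreaRect((q[d>np.percentile(d,60)][:,:2]*1000).astype(np.float32));print('band rect',np.round([x,y,w,h,a],1))
plan([(.4213,.1219,.12,45,0),(.4213,.1219,.004,45,0,.04)])
```

```text
side 380 [[-0.0235, 0.0454], [0.0272, 0.0897]] [0.06644611 0.09612201]
mag 375 [[0.401, 0.0999], [0.4699, 0.1685]] 88.9
diag [0.35833257 0.41680611] perp [-0.25743982 -0.16790592] n
band rect [439.  138.1  18.6  92.5  45.7]Traceback (most recent call last):
  File "<stdin>", line 5, in <module>
    return _quantile_unchecked(
        a, q, axis, out, overwrite_input, method, keepdims, weights)
    return _ureduce(a,
                    func=_quantile_ureduce_func,
    ...<5 lines>...
                    overwrite_input=overwrite_input,
                    method=method)
    r = func(a, **kwargs)
    result = _quantile(arr,
                       quantiles=q,
    ...<2 lines>...
                       out=out,
                       weights=wgt)
    slices_having_nans = np.isnan(arr[-1, ...])
                                  ~~~^^^^^^^^^
IndexError: index -1 is out of bounds for axis 0 with size 0
```

Run:
```python
from h import *
plan([(.4228,.1222,.11,44.5,0),(.4228,.1222,.004,44.5,0,.04)])
```

```text
at [0.5971 0.0628 0.139 ] yaw 73.3 q6 -1.31 t 33.85 w 78.9 F [ 0.1 -0.9  0.3]
 ROT n 4 [0.0004, 0.0008, 0.2401]
 TRA n 4 [0.0823, -0.0413, 0.0145]
 TRA n 6 [0.0, 0.0, 0.0353]
```

carry_out([
  {"twist":[0,0,0.24],"translation":[0,0,0],"hand":84},
  {"twist":[0,0,0.24],"translation":[0,0,0],"hand":84},
  {"twist":[0,0,0.24],"translation":[0,0,0],"hand":84},
  {"twist":[0,0,0.24],"translation":[0,0,0],"hand":84},
  {"twist":[0,0,0],"translation":[0.0823,-0.0413,0.0145],"hand":84},
  {"twist":[0,0,0],"translation":[0.0823,-0.0413,0.0145],"hand":84},
  {"twist":[0,0,0],"translation":[0.0823,-0.0413,0.0145],"hand":84},
  {"twist":[0,0,0],"translation":[0.0823,-0.0413,0.0145],"hand":84},
  {"twist":[0,0,0],"translation":[0,0,0],"hand":84},
  {"twist":[0,0,0],"translation":[0,0,0],"hand":84},
])

```text
clock: 35.1
ee_pos: [0.4243, 0.1222, 0.11]
tcp_rot: [0.001, 0.387, 0.922, 0.001]
contact_force: [0.4, 0.1, -0.1]
grip_width: 0.965
grasp_force: 0.0
```

Run:
```python
from h import *
plan([(.4228,.1222,.004,44.5,0,.04)])
```

```text
at [0.4243 0.1222 0.11  ] yaw 44.5 q6 -0.67 t 35.1 w 84.0 F [ 0.4  0.1 -0.1]
 TRA n 6 [0.0004, -0.0004, 0.0353]
```

carry_out([
  {"twist":[0,0,0],"translation":[0,0,0.0355],"hand":84},
  {"twist":[0,0,0],"translation":[0,0,0.0355],"hand":84},
  {"twist":[0,0,0],"translation":[0,0,0.0355],"hand":84},
  {"twist":[0,0,0],"translation":[0,0,0.0355],"hand":84},
  {"twist":[0,0,0],"translation":[0,0,0.035],"hand":84},
  {"twist":[0,0,0],"translation":[0,0,0.035],"hand":84},
  {"twist":[0,0,0],"translation":[0,0,0],"hand":84},
  {"twist":[0,0,0],"translation":[0,0,0],"hand":50},
  {"twist":[0,0,0],"translation":[0,0,0],"hand":50},
  {"twist":[0,0,0],"translation":[0,0,0],"hand":50},
  {"twist":[0,0,0],"translation":[0,0,0],"hand":50},
  {"twist":[0,0,0],"translation":[0,0,0],"hand":50},
], grip_force=25)

```text
clock: 36.6
ee_pos: [0.4227, 0.1224, 0.0032]
tcp_rot: [0.0, 0.387, 0.922, 0.0]
contact_force: [1.2, 1.0, 4.5]
grip_width: 0.678
grasp_force: 25.0
```

Run:
```python
from h import *
p=robot.state()['ee_pos']
w=wld(-.005,-.072)
plan([(p[0],p[1],.11,44.5,0,.06),(p[0],p[1],.11,-16.8,0),(*w,.11,-16.8,0),(*w,p[2]+.040,-16.8,0,.03)])
```

```text
at [0.4227 0.1224 0.0032] yaw 44.5 q6 -0.67 t 36.6 w 59.0 F [1.2 1.  4.5]
 TRA n 4 [-0.0, 0.0, -0.0534]
 ROT n 7 [0.0003, -0.0, 0.2919]
 TRA n 7 [-0.0435, 0.0765, 0.0]
 TRA n 5 [0.0, 0.0, 0.0267]
```

carry_out([
  {"twist":[0,0,0],"translation":[0,0,-0.033],"hand":50},
  {"twist":[0,0,0],"translation":[0,0,-0.06],"hand":50},
  {"twist":[0,0,0],"translation":[0,0,-0.06],"hand":50},
  {"twist":[0,0,0],"translation":[0,0,-0.06],"hand":50},
  {"twist":[0,0,0.292],"translation":[0,0,0],"hand":50},
  {"twist":[0,0,0.292],"translation":[0,0,0],"hand":50},
  {"twist":[0,0,0.292],"translation":[0,0,0],"hand":50},
  {"twist":[0,0,0.292],"translation":[0,0,0],"hand":50},
  {"twist":[0,0,0.292],"translation":[0,0,0],"hand":50},
  {"twist":[0,0,0.292],"translation":[0,0,0],"hand":50},
  {"twist":[0,0,0.292],"translation":[0,0,0],"hand":50},
  {"twist":[0,0,0],"translation":[-0.0435,0.0765,0],"hand":50},
  {"twist":[0,0,0],"translation":[-0.0435,0.0765,0],"hand":50},
  {"twist":[0,0,0],"translation":[-0.0435,0.0765,0],"hand":50},
  {"twist":[0,0,0],"translation":[-0.0435,0.0765,0],"hand":50},
  {"twist":[0,0,0],"translation":[-0.0435,0.0765,0],"hand":50},
  {"twist":[0,0,0],"translation":[-0.0435,0.0765,0],"hand":50},
  {"twist":[0,0,0],"translation":[-0.0435,0.0765,0],"hand":50},
  {"twist":[0,0,0],"translation":[0,0,0],"hand":50},
  {"twist":[0,0,0],"translation":[0,0,0],"hand":50},
])

```text
clock: 39.1
ee_pos: [0.633, -0.1005, 0.1076]
tcp_rot: [-0.001, 0.803, 0.596, -0.001]
contact_force: [-0.6, -0.3, -2.3]
grip_width: 0.673
grasp_force: 25.0
```

Run:
```python
from h import *
s=snap('side','s6.png');H,_=table(cloud(s));p=np.array(robot.state()['ee_pos']);L=loc(H);l=loc(p)
m=(np.hypot(*(L-l).transpose(2,0,1))<.055)&(abs(H[...,2]-p[2]-.005)<.014)
print(l,m.sum(),np.percentile(L[m],[1,99],0).round(4).tolist(),np.percentile(H[m][:,2],[1,50,99]))
plan([(*wld(-.005,-.072),.044,-16.8,0,.03)])
c=s['img'][140:340,220:470];cv2.imwrite('pics/s6c.png',cv2.resize(c[...,::-1],None,fx=3,fy=3))
```

```text
[-0.00703232 -0.07198238] 680 [[-0.0406, -0.1157], [0.0324, -0.0336]] [0.10685516 0.11988136 0.12424201]
at [ 0.633  -0.1002  0.108 ] yaw -16.8 q6 0.01 t 39.15 w 58.9 F [ 0.1 -0.3 -2.5]
 TRA n 5 [-0.0, 0.0009, 0.0256]
```

View pics/s6c.png

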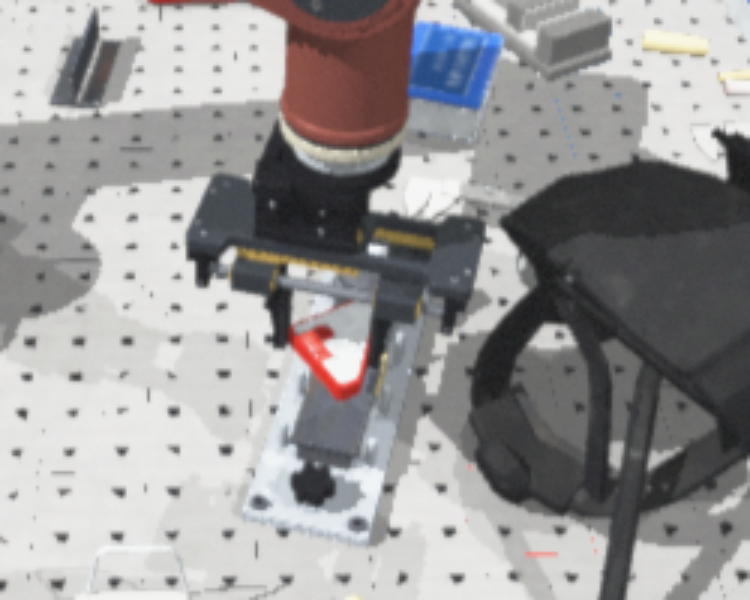

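Magnet hangs flat over the knob-end strip at crop (335,355), square corner on the −x side. Lowering and releasing.

carry_out([
  {"twist":[0,0,0],"translation":[0,0.002,0.03],"hand":50},
  {"twist":[0,0,0],"translation":[0,0.001,0.03],"hand":50},
  {"twist":[0,0,0],"translation":[0,0,0.03],"hand":50},
  {"twist":[0,0,0],"translation":[0,0,0.02],"hand":50},
  {"twist":[0,0,0],"translation":[0,0,0.015],"hand":50},
  {"twist":[0,0,0],"translation":[0,0,0],"hand":50},
  {"twist":[0,0,0],"translation":[0,0,0],"hand":50},
])

```text
clock: 40.02
ee_pos: [0.636, -0.1016, 0.0469]
tcp_rot: [0.0, 0.803, 0.596, -0.0]
contact_force: [-0.4, 0.1, -1.2]
grip_width: 0.676
grasp_force: 25.0
```

carry_out([
  {"twist":[0,0,0],"translation":[0,0,0.004],"hand":50},
  {"twist":[0,0,0],"translation":[0,0,0.003],"hand":50},
  {"twist":[0,0,0],"translation":[0,0,0],"hand":50},
  {"twist":[0,0,0],"translation":[0,0,0],"hand":50},
])

```text
clock: 40.52
ee_pos: [0.6356, -0.1015, 0.0429]
tcp_rot: [-0.0, 0.803, 0.596, -0.0]
contact_force: [0.7, 0.1, -2.5]
grip_width: 0.676
grasp_force: 25.0
```

carry_out([
  {"twist":[0,0,0],"translation":[0,0,0.001],"hand":50},
  {"twist":[0,0,0],"translation":[0,0,0],"hand":80},
  {"twist":[0,0,0],"translation":[0,0,0],"hand":80},
  {"twist":[0,0,0],"translation":[0,0,0],"hand":80},
  {"twist":[0,0,0],"translation":[0,0,-0.03],"hand":85},
  {"twist":[0,0,0],"translation":[0,0,-0.05],"hand":85},
  {"twist":[0,0,0],"translation":[0,0,-0.06],"hand":85},
  {"twist":[0,0,0],"translation":[0,0,-0.06],"hand":85},
  {"twist":[0,0,0],"translation":[0,-0.1,-0.02],"hand":85},
  {"twist":[0,0,0],"translation":[0,-0.1,0],"hand":85},
  {"twist":[0,0,0],"translation":[0,-0.1,0],"hand":85},
  {"twist":[0,0,0],"translation":[0,-0.1,0],"hand":85},
  {"twist":[0,0,0],"translation":[0,0,0],"hand":85},
  {"twist":[0,0,0],"translation":[0,0,0],"hand":85},
  {"twist":[0,0,0],"translation":[0,0,0],"hand":85},
])

```text
clock: 42.4
ee_pos: [0.4458, -0.0441, 0.1535]
tcp_rot: [0.001, 0.803, 0.596, 0.0]
contact_force: [-0.0, -1.1, -0.3]
grip_width: 0.978
grasp_force: 0.0
```

Run:
```python
from h import *
for n in('top','side'):
  s=snap(n);H,_=table(cloud(s));L=loc(H)
  for l,cy,z0,z1 in(('mag',-.072,.046,.06),('weight',.074,.06,.07),('knob',.074,.085,.1)):
    m=(abs(L[...,0])<.05)&(abs(L[...,1]-cy)<.05)&(H[...,2]>z0)&(H[...,2]<z1)
    if m.sum(): print(n,l,m.sum(),np.percentile(L[m],[1,99],0).round(4).tolist(),np.median(H[m][:,2]))
  m=(abs(L[...,0])<.03)&(abs(L[...,1])<.108)&(H[...,2]>.0355)&(H[...,2]<.042);print(np.percentile(L[m],[1,99],0).round(4).tolist())
  c=s['img'][90:240,260:460] if n=='top' else s['img'][190:340,260:460]
  cv2.imwrite('pics/f_%s.png'%n,cv2.resize(c[...,::-1],None,fx=4,fy=4))
st=robot.state();print(st['clock'],st['ee_pos'],st['contact_force'])
```

```text
top mag 792 [[-0.0302, -0.1133], [0.026, -0.0269]] 0.05390106901516894
top weight 377 [[-0.0272, 0.0467], [0.0245, 0.0984]] 0.06504965659908336
top knob 154 [[-0.0137, 0.0603], [0.0118, 0.0857]] 0.09319853561779756
[[-0.026, -0.1016], [0.0235, 0.1024]]
side mag 583 [[-0.0293, -0.1154], [0.0274, -0.026]] 0.05395449509212724
side weight 217 [[-0.0241, 0.0463], [0.0274, 0.0903]] 0.06511133061390648
side knob 91 [[-0.0125, 0.0594], [0.0139, 0.0855]] 0.092472821105836
[[-0.0251, -0.1024], [0.0254, 0.0579]]
42.5 [ 0.44522012 -0.04393661  0.15288251] [ 0.35841438 -0.20347302 -0.1607874 ]
```

View pics/f_top.png

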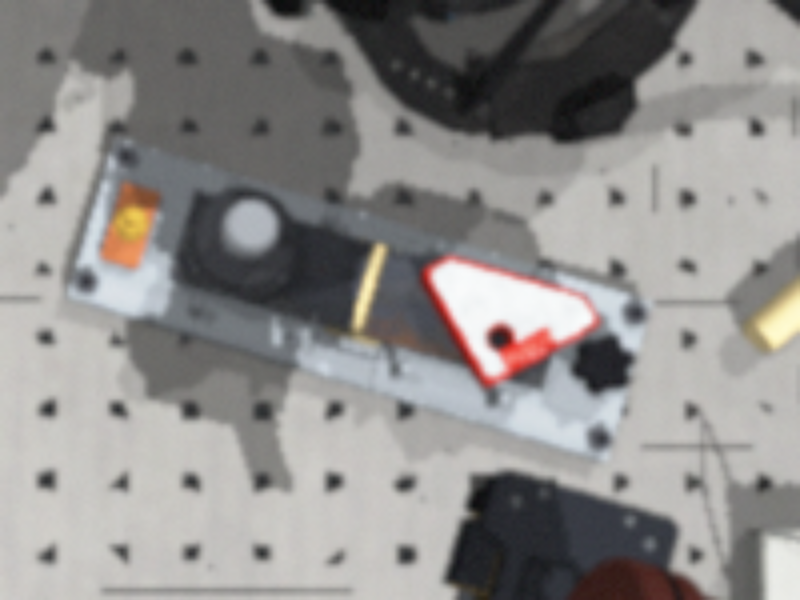

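View pics/f_side.png

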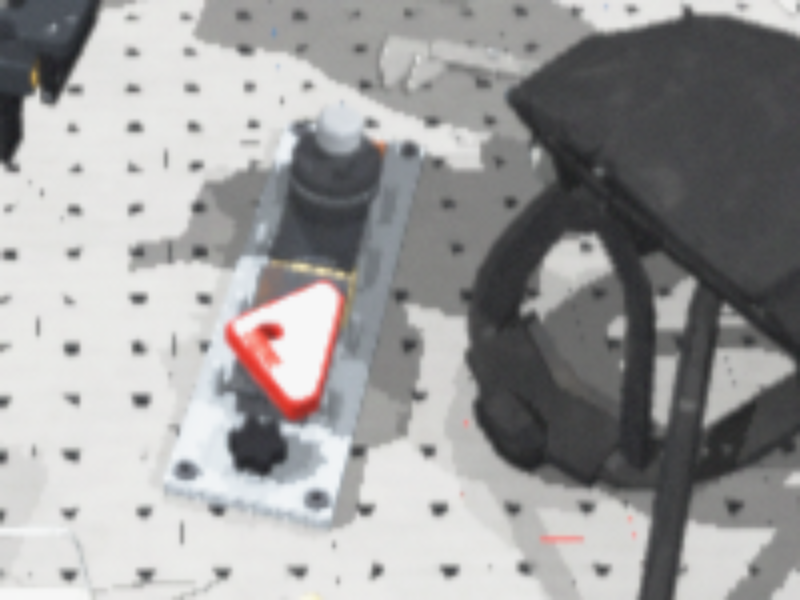

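Top view: the weight sits upright on the lug-end strip at (250,235) and the magnet lies flat on the other at (505,320). The gap is even at (370,290) and the gripper is clear, so I'm handing in.

```bash
python3 -c "
from station import robot
print(robot.job_done())"
```

```text
the job is handed in; nothing more can be done
None
```

The butt joint is fitted up and handed in at about 42.5 s. The bar is seated, both strips are flat with a root gap of about 5 mm, the weight is on the earth-lug strip, the square is on the other, the tee was left alone and the gripper is clear; the hand-in returned no verdict.

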